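# Close up the bottle row and clamp the rail stop

### The job

Slide the rack's stop along its rail towards the end wall until the three infusion bottles stand in one snug, upright row between the stop and the end wall. Then flip the stop's cam lever all the way down to clamp it there. Leave the other things on the worktop alone.

Things in the scene. Friction and masses are not known exactly. Their poses are not given: they have to be found in the camera images.
- rack: Fixed grey bottle rack, 380 mm long (its y axis, roughly across the robot's view) and 143 mm deep. Origin: underside, middle of the 70 mm wide bottle channel (x -35 to +35 mm, floor at z = 6 mm, back wall 52 mm high, front lip 22 mm high). In front of the channel, nearer the robot, an aluminium rail 24 mm wide, top at z = 30 mm, runs along y at x = -63 mm.
- rail_stop (a joint): Travel of the stop along the rail in m: grows towards the end wall (rack +y), range 0 to 0.30; starts between 0 and 0.05. With the lever up it slides with about 1.5 N (about 5 N while it pushes the bottles) and stays where it is left. The row is tight at a travel of about 0.12.
- stop_face (a point): Middle of the stop plate's rubber pressing face, which looks along rack +y at the bottles; plate 60 mm wide, from 10 to 62 mm above the worktop, reaching over the lip into the channel.
- cam_lever (a joint): Cam lever angle in rad: 0 = fully up (lever points up and towards the robot, 57 degrees above level), 1.0 = fully down (level, pointing along rack -x), clamped. Starts at 0 to 0.2, stays where it is left. From about 0.4 the cam bites on the rail and needs up to 0.6 N m (8 N at the grip end); when down it holds the stop by friction.
- lever_grip (a point): Mid-thickness centre of the pad at the lever's end, 78 mm from the pin along the lever; moves with the lever. The black pad is 56 mm long (44 to 100 mm from the pin), 18 mm wide along rack y, 12 mm thick: its underside is in line with the pin, its top face 12 mm above that line. It can be pinched across its 18 mm width and the stop dragged by it.
- bottle_a_center (a point): White 100 ml infusion bottle, 64 mm in diameter, 131 mm tall, 0.12 kg, loose in the channel nearest the end wall. Point on its axis 65 mm above its underside; z up its axis. The bottles start with gaps of about 3 to 40 mm.
- bottle_b_center (a point): The middle bottle of the row, same shape (64 mm in diameter); point on its axis 65 mm above its underside.
- bottle_c_center (a point): The bottle of the row nearest the stop, same shape (64 mm in diameter, 128 mm tall); point on its axis 65 mm above its underside.
- end_wall_face (a point): Middle of the inner face of the rack's end wall, at rack (0, 180, 33) mm, at the rack's +y end; the wall is 62 mm high.
- lever_pin (a point): Middle of the cam lever's pivot pin, on the stop's steel saddle (40 mm across the rail, 50 mm along it, top at z = 58 mm). It lies at rack x = -63 mm, y = -160 mm + travel of rail_stop, z = 50 mm; the pin runs along rack y. The stop's pressing face is 25 mm farther along +y.
- gauze: Bystander: flat white gauze packet, 52x75x9 mm, in front of the rack; origin under its centre.
- stamp: Bystander: hand stamp with black handle, 62 mm tall; origin under its centre.
- tape: Bystander: roll of tan tape lying flat, 104 mm across, 25 mm high; origin under its centre.
- book: Bystander: purple notebook, 210x152x14 mm, at the left; origin under its centre.
- iodine: Bystander: brown glass bottle with yellow cap, 105 mm tall, at the right; origin under its centre.
- big_bottle: Bystander: white infusion bottle, 168 mm tall, standing outside the rack at the back right; origin under its centre.
Not all that is in view belongs to the job. Leave any green look-alike of the part that bears bottle_c_center alone.

How it is judged:
By the outcome, as a careful person would: the job done as asked, in the order asked, and still so for the second after the job is handed in, with the robot touching nothing.
It also fails if it takes over 48 s, if anything falls off the work surface, if the arm or the gripper's body presses on something with over 40 N, if the wrist force passes 120 N, or if a joint passes its speed limit or range.

### The arm

A 7-joint arm with a two-finger parallel gripper is mounted at the origin on a cart in front of the work surface, level with it; the furniture and walls round the work are solid. World frame = base frame: x ahead of the robot, y to its left, z up, the work surface at z = 0. Lengths are in mm, angles in rad, forces in N, time in s.
With the tool pointing down it reaches from about 425 to 875 mm from the base axis. Payload 8.4 kg.
Tool frame: the origin (TCP) lies at the very end of the fingers, on their centre line; the grasp point (between the pads) lies 19 mm behind it; z points along the fingers, y is the direction in which the jaws open and shut (so a half turn about z gives the same grasp; the last joint's range is limited). The gripper opens to 85 mm and grips with 20 to 120 N. Pads are 22 mm wide; open, the fingers measure 114 mm over their backs; the gripper's body (76 mm by 85 mm) begins 54 mm behind the grasp point. The pads swing forward as they close: fully open they stand 13 mm farther back than shut.
Start: joints at [1.013, 0.333, 0.04, 1.465, -0.013, 1.343, -0.059], TCP at [287.841, -582.761, 202.508] pointing down, gripper open.
Joint ranges: [-2.58, 2.58], [-0.38, 2.09], [-1.3, 1.39], [0.25, 2.4], [-1.5, 4.64], [0.08, 2.09], [-2.65, 2.65]. Speed limits (rad/s): [2.22, 2.22, 2.79, 2.79, 3.14, 3.14, 3.14].

### API

Orientations are given as a unit quaternion [w, x, y, z].
In Python, from workcell import r gives the robot as it stands.
- The arm moves only by the tool apply_moves, never from a script. Its argument "deltas" is a list of rows, each an object of numbers: "dx", "dy", "dz": the shift along the tool's x, y, z in mm; "wx", "wy", "wz": the turn, a rotation vector about the tool's x, y, z in rad. A call has 1 to 12 rows; each row is the pose to reach, as a shift and turn from the pose measured when the call began, along the tool's axes at that moment; what a row does not reach only later rows make up. A row lasts 1/12 s, in which the tool goes at most 41.7 mm and 7.16 degrees, less where a joint would pass 70% of its speed; a pose out of reach is approached as far as the arm can. A call with a gripper value outside its range is refused whole. "fingers" is the opening in per cent of the stroke, from 0 (shut) to 100 (fully open), set as the call begins (left out, the last holds). The fingers move at their own pace and stop on an object; "grip_force" is the grip in N (left out, the last holds). Time passes only in rows, so rows that repeat a pose let the fingers close. It gives the time, the measured TCP pose, the force and the opening at its end, in the units of the state.
- r.observe(): the state, without advancing time (a new reading comes with each control period).
- r.camera(name): name is "side" or "top"; returns a dict with "image" (420x560x3 uint8, red, green, blue), "fovy" (degrees; the focal length in pixels is half the picture's height over the tangent of half this angle, whatever the lens; pixels are square), "cx", "cy" (the principal point, pixels), "distortion" ([k1, k2, p1, p2, k3] as OpenCV has them; the pictures are not rectified), "rvec" (rotation vector, rad) and "tvec" (3), from world to camera coordinates, as OpenCV has them. Camera axes: x right, y down, z forward; pixel columns grow to the right and rows downward; lengths in mm; the calibration is good to about 2 mm. A picture is of the moment at which its call begins. There is no depth.
- r.sign_off(): hands the job in, once; it reports no verdict.
The state is a dict: "clock": time; "joint_positions": joint angles; "joint_vel": joint speeds; "joint_efforts": joint torques, N m; "position": TCP position; "tcp_rot": TCP orientation; "wrist_force": force on the tool from outside, world axes, zero at the start; "ft_torque": the same for the moment, N m; "width": finger opening in mm.
Only numpy, scipy, OpenCV 4.12 (cv2) and the standard library are available. Lean on these libraries where they do the work, as an engineer would, in place of code of your own. Each camera call takes 0.05 s, during which the arm holds its last target.

## Working session

There is one attempt and no reset: what is moved stays moved. The work goes in short steps, Python scripts to look and compute and a tool call to move; the robot and the scene stay as the last step left them, time stands still between calls to the robot, and variables do not carry over. Pictures are saved under pics/ and viewed, and the job is handed in when it is done.

Besides the shell and the picture viewer there is one more tool, called after "Call:" as name([rows], argument=value, ...), one row to a line, values as JSON. apply_moves: Moves the arm, as the interface text tells. Its arguments: {"type":"object","properties":{"deltas":{"type":"array","items":{"type":"object","properties":{"dx":{"type":"number"},"dy":{"type":"number"},"dz":{"type":"number"},"wx":{"type":"number"},"wy":{"type":"number"},"wz":{"type":"number"}}}},"fingers":{"type":"number"},"grip_force":{"type":"number"}},"required":["deltas"]}

```bash
ls; mkdir -p pics
python3 - <<'E'
from workcell import r
import cv2,json
print(r.observe())
for n in("side","top"):
    c=r.camera(n); im=c.pop("image"); cv2.imwrite(f"pics/{n}0.png",im[:,:,::-1]); print(n,c)
E
```

```text
pics
{'clock': 0.0, 'joint_positions': array([ 1.01279704,  0.33390934,  0.03984735,  1.46627636, -0.01342213,
        1.34329791, -0.05848778]), 'joint_vel': array([-0.00029242, -0.00068331,  0.00057105, -0.00089509, -0.00079128,
        0.00189942, -0.00049874]), 'joint_efforts': array([-1.10760913e-03, -6.58543611e+01,  1.36502277e+00, -4.05566883e+01,
        1.68638583e-02,  1.25220927e-02, -3.60158504e-05]), 'position': array([ 287.63637753, -582.32975577,  201.61945047]), 'tcp_rot': array([-7.81299202e-04,  9.73801070e-01,  2.27400122e-01, -2.23596062e-04]), 'wrist_force': array([-0.25084488, -0.4892841 ,  0.20206037]), 'ft_torque': array([-0.02243841, -0.03229857,  0.00822364]), 'width': 85.4534960441391}
side {'fovy': 44.68766368332361, 'cx': 281.111259767221, 'cy': 208.37214465086197, 'distortion': array([0.03397129, 0.        , 0.        , 0.        , 0.        ]), 'rvec': array([ 1.91242734, -0.87763651,  0.51983471]), 'tvec': array([-325.62534494,  321.42670272, 1181.62115137])}
top {'fovy': 52.64111887685718, 'cx': 280.85178580298333, 'cy': 208.74780175393272, 'distortion': array([0.00178551, 0.        , 0.        , 0.        , 0.        ]), 'rvec': array([ 2.14179638, -2.0946452 ,  0.19491404]), 'tvec': array([  66.37773807,  578.43517352, 1160.57645776])}
```

View pics/side0.png

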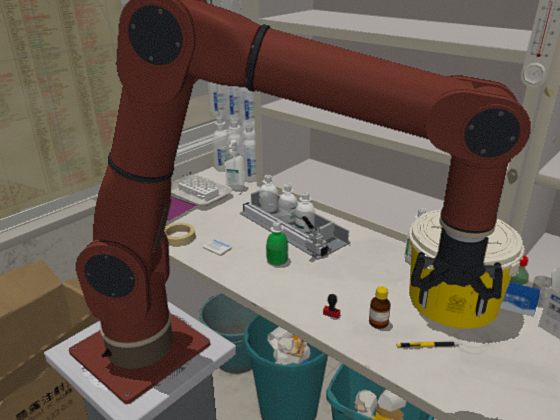

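View pics/top0.png

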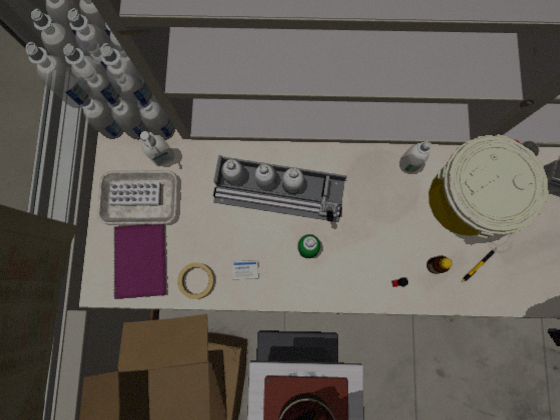

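The side view shows the arm at the right and the rack near (295,215). In the top view the rack spans (215–347, 155–220). The end wall is at the left, the stop and black lever are near (330,210), and a green decoy is at (309,246). I'll zoom in.

Run:
```python
import cv2
a=cv2.imread("pics/top0.png")[145:235,205:355]; cv2.imwrite("pics/topz.png",cv2.resize(a,None,fx=5,fy=5,interpolation=cv2.INTER_CUBIC))
a=cv2.imread("pics/side0.png")[165:265,230:360]; cv2.imwrite("pics/sidez.png",cv2.resize(a,None,fx=6,fy=6,interpolation=cv2.INTER_CUBIC))
```

```text
(no output)
```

View pics/topz.png

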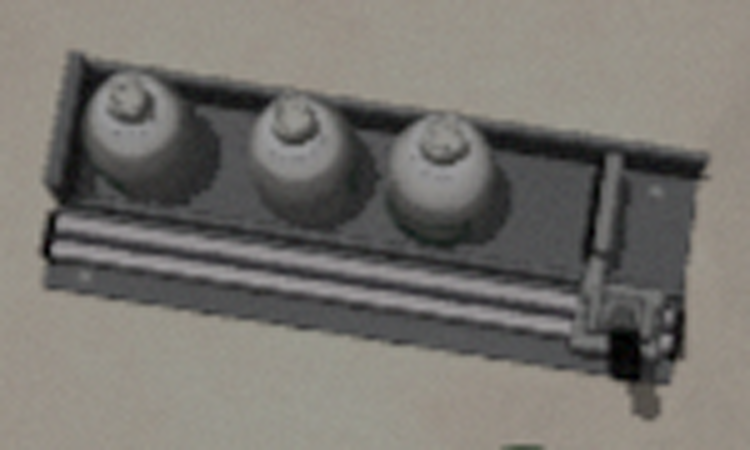

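View pics/sidez.png

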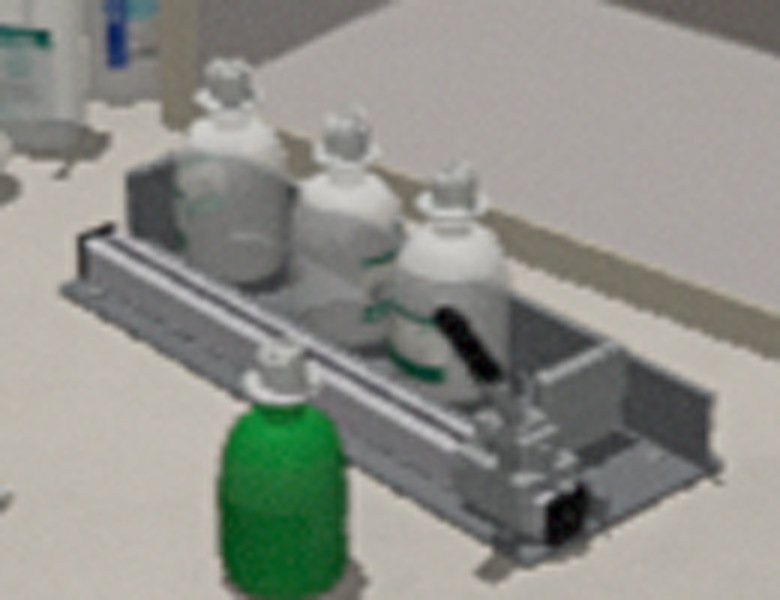

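```bash
cat > h.py <<'E'
import numpy as np,cv2,pickle
from scipy.spatial.transform import Rotation as R
def cam(c):
    f=210/np.tan(np.radians(c["fovy"]/2));K=np.array([[f,0,c["cx"]],[0,f,c["cy"]],[0,0,1]])
    return K,np.array(c["distortion"]),cv2.Rodrigues(np.array(c["rvec"]))[0],np.array(c["tvec"])
def ray(c,uv):
    K,d,Rm,t=cam(c);p=cv2.undistortPoints(np.array([[uv]],float),K,d)[0,0]
    v=Rm.T@np.array([*p,1]);return -Rm.T@t,v/np.linalg.norm(v)
def onz(c,uv,z):
    o,v=ray(c,uv);return o+v*(z-o[2])/v[2]
def tri(c1,u1,c2,u2):
    o,v=ray(c1,u1);p,w=ray(c2,u2);s=np.linalg.lstsq(np.c_[v,-w],p-o,rcond=None)[0]
    a,b=o+v*s[0],p+w*s[1];return (a+b)/2,np.linalg.norm(a-b)
def proj(c,P):
    K,d,Rm,t=cam(c);return cv2.projectPoints(np.array(P,float).reshape(-1,3),np.array(c["rvec"]),t,K,d)[0][:,0]
E
python3 - <<'E'
from workcell import r
from h import *
t=r.camera("top");s=r.camera("side")
T=lambda x,y:((x+.5)/5-.5+205,(y+.5)/5-.5+145)
S=lambda x,y:((x+.5)/6-.5+230,(y+.5)/6-.5+165)
FL,FR=onz(t,T(45,288),6),onz(t,T(670,383),6)
BL,BR=onz(t,T(75,53),52),onz(t,T(708,155),52)
for n,p in zip("FL FR BL BR".split(),(FL,FR,BL,BR)):print(n,p.round(1))
print(np.linalg.norm(FL-FR),np.linalg.norm(BL-BR))
# rail edges top z=30
for a,b in(((55,210),(580,290)),((50,262),(575,338))):
    print('rail',onz(t,T(*a),30).round(1),onz(t,T(*b),30).round(1))
for n,p,q in(("rackFLside",(45,288),(65,288)),("FR",(670,383),(512,563)),("BR top",(708,155),(712,397))):
    print(n,*tri(t,T(*p),s,S(*q)))
for n,c,w in(("top",t,(300,340,200,225)),("side",s,(298,316,212,232))):
    im=c["image"][w[2]:w[3],w[0]:w[1]].max(2); m=(im<45).astype(np.uint8)
    k,l,st,ce=cv2.connectedComponentsWithStats(m)
    for i in range(1,k):print(n,st[i],ce[i]+[w[0],w[2]])
E
```

```text
FL [601.9 281.5   6. ]
FR [552.5 -92.3   6. ]
BL [734.2 263.3  52. ]
BR [ 680.  -108.9   52. ]
377.00449258830923 376.1451146438015
rail [644.2 273.9  30. ] [602.6 -36.6  30. ]
rail [612.7 275.2  30. ] [573.9 -33.9  30. ]
rackFLside [604.46388266 279.70021079   4.40949338] 6.019094860038313
FR [549.99316424 -89.80360505   6.42404714] 6.7326076425508345
BR top [ 681.49503243 -109.85655035   47.66676697] 0.870505014340663
top [9 0 2 1 2] [309.5 200. ]
top [12  0  1  1  1] [312. 200.]
top [15  1  4  1  4] [316.5 201. ]
top [25 10 11 11 74] [329.87837838 215.66216216]
top [39 10  1  2  2] [339.  210.5]
top [20 15  1  1  1] [320. 215.]
top [38 15  2  2  3] [338.66666667 215.66666667]
top [22 16  2  1  2] [322.5 216. ]
side [ 5  5 10 12 49] [307.55102041 222.51020408]
```

Run:
```python
from workcell import r
from h import *
t=r.camera("top");s=r.camera("side")
P,e=tri(t,(329.9,215.7),s,(307.9,222.5));print("pad",P,e)
for n,c,w in(("top",t,(312,348,190,230)),("side",s,(295,345,205,265))):
    a=c["image"][w[2]:w[3],w[0]:w[1],::-1]
    cv2.imwrite(f"pics/lev_{n}.png",cv2.resize(a,None,fx=10,fy=10,interpolation=cv2.INTER_NEAREST))
a=t["image"][150:212,210:260,::-1];cv2.imwrite("pics/end.png",cv2.resize(a,None,fx=9,fy=9,interpolation=cv2.INTER_NEAREST))
```

```text
pad [550.02841869 -55.58612687 113.43590099] 1.972132918180764
```

View pics/lev_top.png

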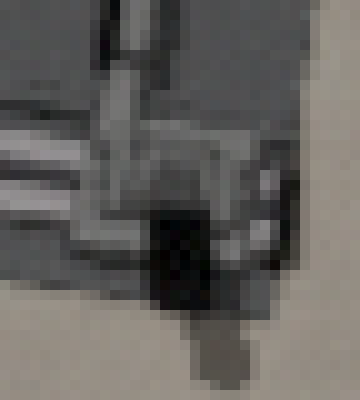

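View pics/lev_side.png

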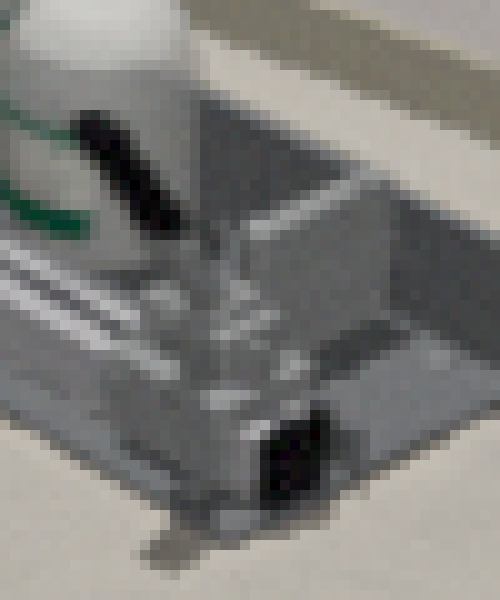

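View pics/end.png

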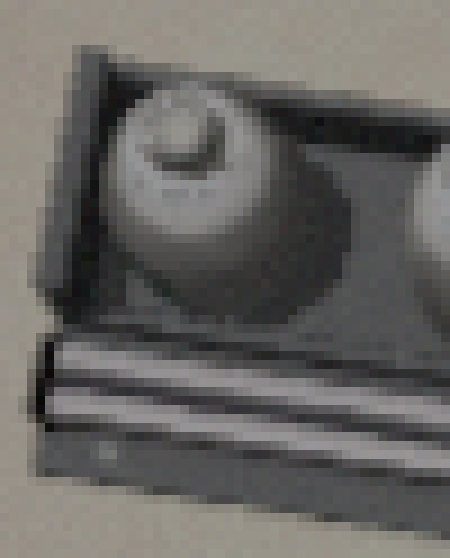

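Run:
```python
from workcell import r
from h import *
t=r.camera("top");s=r.camera("side")
A=onz(t,(215.9,192.1),30);B=onz(t,(319.6,207.2),30);d=(A-B)/np.linalg.norm(A-B);print(A,B,"yaw",np.degrees(np.arctan2(-d[0],d[1])))
yaw=np.radians(-7.7)
ey=np.array([-np.sin(yaw),np.cos(yaw),0]);ex=np.array([ey[1],-ey[0],0])
# decoy: green mask
for n,c in(("top",t),("side",s)):
    h=cv2.cvtColor(c["image"],cv2.COLOR_RGB2HSV);m=cv2.inRange(h,(45,120,30),(85,255,255))
    k,l,st,ce=cv2.connectedComponentsWithStats(m);i=1+np.argmax(st[1:,4]);print(n,st[i],ce[i])
C,e=tri(t,(310.5,239.8),s,(280,228));print("decoy cap",C,e)
print("decoy base",onz(s,(277,256),0))
FR=onz(t,(339-0.,221.6),6)
pin=np.array([550,-55.6,113.4])+34.2*ex;print("pin",pin, "yrel FR end",(pin-FR)@ey, "yrel FL",(onz(t,(214.,202.6),6)-pin)@ey)
print("rail x offset of pin vs rail", (pin-B)@ex)
for n,uv in (("a",(231,165.5)),("b",(263.5,169)),("c",(293,173))):
    P=onz(t,uv,131 if n!="c" else 128);print(n,P,(P-pin)@ex-63,(P-pin)@ey)
q=r.observe()["tcp_rot"];print(R.from_quat(q[[1,2,3,0]]).as_matrix())
```

```text
[627.53529181 272.15381955  30.        ] [588.79343805 -33.78163937  30.        ] yaw -7.2171829244813495
top [299 235  21  23 221] [308.16742081 248.37556561]
side [267 232  20  33 579] [276.6701209  248.39205527]
decoy cap [484.96973116  -4.85508365 104.81780859] 4.1538527915752494
decoy base [491.84077217  10.92735816   0.        ]
pin [583.89162543 -60.18232754 113.4       ] yrel FR end 37.36244547472229 yrel FL 339.55658325325294
rail x offset of pin vs rail -1.3202864519752207
a [679.85481095 217.7611432  131.        ] -5.142680765459119 288.2950511431104
b [671.81907966 128.46518161 131.        ] -1.14153020124364 198.72757642180287
c [663.07275221  47.62188709 128.        ] 1.0228908798551828 117.44134268853138
[[ 8.96605857e-01  4.42829442e-01 -1.46901813e-04]
 [ 4.42829466e-01 -8.96605823e-01  2.49035716e-04]
 [-2.14326741e-05 -2.88339333e-04 -9.99999958e-01]]
```

Call:
apply_moves([
  {"dx":20,"dy":-15,"wz":0.04},
  {"dx":48,"dy":-37,"wz":0.1},
  {"dx":78,"dy":-60,"wz":0.16},
  {"dx":108,"dy":-83,"wz":0.22},
  {"dx":138,"dy":-106,"wz":0.28},
  {"dx":168,"dy":-129,"wz":0.34},
  {"dx":198,"dy":-152,"wz":0.4},
  {"dx":228,"dy":-175,"wz":0.46},
  {"dx":258,"dy":-198,"wz":0.52},
  {"dx":288,"dy":-221,"wz":0.56},
  {"dx":318,"dy":-244,"wz":0.59},
  {"dx":346,"dy":-266,"wz":0.59},
], fingers=55, grip_force=30)

```text
invalid input
```

```bash
cat > go.py <<'E'
import sys;from h import *;from workcell import r
o=r.observe();q=o["tcp_rot"];M=R.from_quat(q[[1,2,3,0]]).as_matrix();p=o["position"]
print("t",o["clock"],"p",p.round(1),"F",o["wrist_force"].round(1),"w",o["width"].round(1));print(M.round(3),"yaw",np.degrees(np.arctan2(M[1,0],M[0,0])).round(2))
if len(sys.argv)>3:print("tool delta",(M.T@(np.array(sys.argv[1:4],float)-p)).round(1))
E
python3 go.py 547 -55 200
```

```text
Traceback (most recent call last):
  File "go.py", line 3, in <module>
    print("t",o["clock"],"p",p.round(1),"F",o["wrist_force"].round(1),"w",o["width"].round(1));print(M.round(3),"yaw",np.degrees(np.arctan2(M[1,0],M[0,0])).round(2))
                                                                          ^^^^^^^^^^^^^^^^
AttributeError: 'float' object has no attribute 'round'
```

Call:
apply_moves([
  {"dx":20,"dy":-15,"dz":0,"wx":0,"wy":0,"wz":0.04},
  {"dx":48,"dy":-37,"dz":0,"wx":0,"wy":0,"wz":0.1},
  {"dx":78,"dy":-60,"dz":0,"wx":0,"wy":0,"wz":0.16},
  {"dx":108,"dy":-83,"dz":0,"wx":0,"wy":0,"wz":0.22},
  {"dx":138,"dy":-106,"dz":0,"wx":0,"wy":0,"wz":0.28},
  {"dx":168,"dy":-129,"dz":0,"wx":0,"wy":0,"wz":0.34},
  {"dx":198,"dy":-152,"dz":0,"wx":0,"wy":0,"wz":0.4},
  {"dx":228,"dy":-175,"dz":0,"wx":0,"wy":0,"wz":0.46},
  {"dx":258,"dy":-198,"dz":0,"wx":0,"wy":0,"wz":0.52},
  {"dx":288,"dy":-221,"dz":0,"wx":0,"wy":0,"wz":0.56},
  {"dx":318,"dy":-244,"dz":0,"wx":0,"wy":0,"wz":0.59},
  {"dx":346,"dy":-266,"dz":0,"wx":0,"wy":0,"wz":0.59},
], fingers=55, grip_force=30)

```text
clock: 1.4
position: [480.9, -188.9, 202.8]
tcp_rot: [-0.0, 0.998, -0.066, 0.0]
wrist_force: [0.1, -0.6, 0.3]
width: 47.0
```

```bash
sed -i 's/o\["width"\].round(1)/round(o["width"],1)/' go.py
python3 go.py 547 -55 200
```

```text
t 1.4 p [ 480.9 -188.9  202.8] F [ 0.1 -0.6  0.3] w 47.0
[[ 0.991 -0.132  0.001]
 [-0.132 -0.991  0.   ]
 [ 0.001 -0.    -1.   ]] yaw -7.61
tool delta [  47.7 -141.5    2.8]
```

Call:
apply_moves([
  {"dx":8,"dy":-24,"dz":0,"wx":0,"wy":0,"wz":0},
  {"dx":19,"dy":-56,"dz":3,"wx":0,"wy":0,"wz":0},
  {"dx":31,"dy":-92,"dz":8,"wx":0,"wy":0,"wz":0},
  {"dx":42,"dy":-124,"dz":16,"wx":0,"wy":0,"wz":0},
  {"dx":48,"dy":-141,"dz":24,"wx":0,"wy":0,"wz":0},
  {"dx":48,"dy":-141,"dz":30,"wx":0,"wy":0,"wz":0},
  {"dx":48,"dy":-141,"dz":30,"wx":0,"wy":0,"wz":0},
])

```text
clock: 1.98
position: [546.6, -54.5, 171.4]
tcp_rot: [-0.0, 0.998, -0.065, -0.001]
wrist_force: [0.2, -0.9, -0.3]
width: 46.6
```

```bash
python3 go.py 547 -55 100
python3 - <<'E'
from workcell import r
from h import *
for n,w in(("side",(230,370,120,270)),("top",(270,380,170,260))):
    c=r.camera(n);cv2.imwrite(f"pics/{n}1.png",cv2.resize(c["image"][w[2]:w[3],w[0]:w[1],::-1],None,fx=4,fy=4,interpolation=cv2.INTER_CUBIC))
E
```

```text
t 1.9833 p [546.6 -54.5 171.4] F [ 0.2 -0.9 -0.3] w 46.6
[[ 0.991 -0.13  -0.002]
 [-0.13  -0.991  0.   ]
 [-0.002 -0.    -1.   ]] yaw -7.48
tool delta [ 0.6  0.4 71.4]
```

View pics/side1.png

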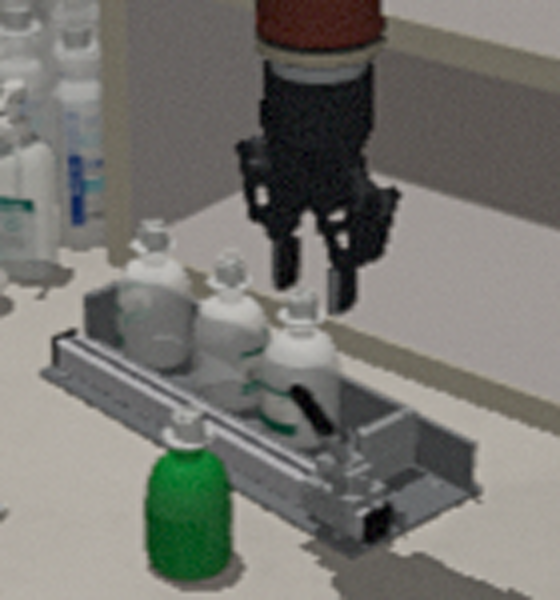

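View pics/top1.png

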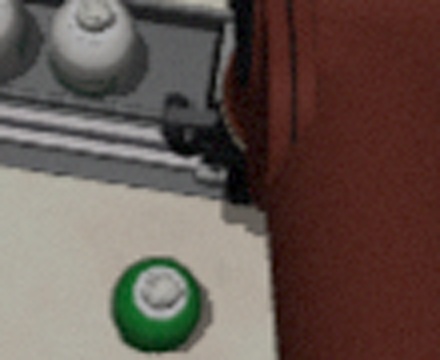

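The fingers hang right above the lever pad, with the tips near (285,285) and (343,305) and the pad near (312,408) in the zoom. I'll go down and pinch.

Call:
apply_moves([
  {"dx":0,"dy":0,"dz":20,"wx":0,"wy":0,"wz":0},
  {"dx":0,"dy":0,"dz":45,"wx":0,"wy":0,"wz":0},
  {"dx":0,"dy":0,"dz":62,"wx":0,"wy":0,"wz":0},
  {"dx":0,"dy":0,"dz":68,"wx":0,"wy":0,"wz":0},
  {"dx":0,"dy":0,"dz":68,"wx":0,"wy":0,"wz":0},
])

```text
clock: 2.5
position: [545.7, -58.2, 103.9]
tcp_rot: [0.0, 0.998, -0.068, -0.001]
wrist_force: [-0.1, -0.9, 0.8]
width: 47.1
```

Call:
apply_moves([
  {"dx":0,"dy":0,"dz":0,"wx":0,"wy":0,"wz":0},
  {"dx":0,"dy":0,"dz":0,"wx":0,"wy":0,"wz":0},
  {"dx":0,"dy":0,"dz":0,"wx":0,"wy":0,"wz":0},
  {"dx":0,"dy":0,"dz":0,"wx":0,"wy":0,"wz":0},
  {"dx":0,"dy":0,"dz":0,"wx":0,"wy":0,"wz":0},
  {"dx":0,"dy":0,"dz":0,"wx":0,"wy":0,"wz":0},
], fingers=0, grip_force=30)

```text
clock: 3.0
position: [546.3, -58.5, 105.3]
tcp_rot: [0.001, 0.998, -0.068, -0.0]
wrist_force: [-2.0, -0.5, 6.7]
width: 15.2
```

```bash
python3 go.py
python3 - <<'E'
from workcell import r
from h import *
for n,w in(("side",(230,370,120,270)),):
    c=r.camera(n);cv2.imwrite(f"pics/{n}2.png",cv2.resize(c["image"][w[2]:w[3],w[0]:w[1],::-1],None,fx=4,fy=4,interpolation=cv2.INTER_CUBIC))
E
```

```text
t 3.0 p [546.3 -58.5 105.3] F [-2.  -0.5  6.7] w 15.2
[[ 0.991 -0.136 -0.001]
 [-0.136 -0.991 -0.001]
 [-0.     0.001 -1.   ]] yaw -7.81
```

View pics/side2.png

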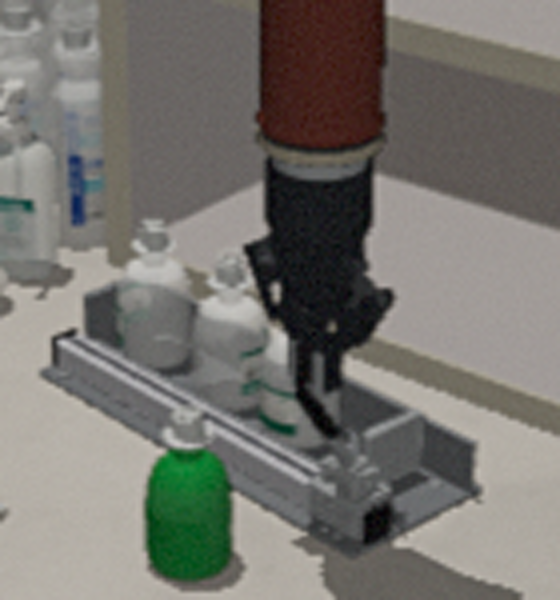

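The pad looks pinched (measured width 15 mm). I'll drag along rack +y, which is tool −y.

Call:
apply_moves([
  {"dx":0,"dy":-3,"dz":0,"wx":0,"wy":0,"wz":0},
  {"dx":0,"dy":-8,"dz":0,"wx":0,"wy":0,"wz":0},
  {"dx":0,"dy":-14,"dz":0,"wx":0,"wy":0,"wz":0},
  {"dx":0,"dy":-20,"dz":0,"wx":0,"wy":0,"wz":0},
  {"dx":0,"dy":-26,"dz":0,"wx":0,"wy":0,"wz":0},
  {"dx":0,"dy":-32,"dz":0,"wx":0,"wy":0,"wz":0},
  {"dx":0,"dy":-38,"dz":0,"wx":0,"wy":0,"wz":0},
  {"dx":0,"dy":-44,"dz":0,"wx":0,"wy":0,"wz":0},
  {"dx":0,"dy":-50,"dz":0,"wx":0,"wy":0,"wz":0},
  {"dx":0,"dy":-56,"dz":0,"wx":0,"wy":0,"wz":0},
  {"dx":0,"dy":-60,"dz":0,"wx":0,"wy":0,"wz":0},
  {"dx":0,"dy":-60,"dz":0,"wx":0,"wy":0,"wz":0},
])

```text
clock: 4.05
position: [554.6, 2.7, 105.4]
tcp_rot: [0.0, 0.998, -0.067, -0.0]
wrist_force: [-1.3, 0.5, 4.1]
width: 15.2
```

```bash
python3 go.py
python3 - <<'E'
from workcell import r
from h import *
for n,w in(("side",(230,370,120,270)),("top",(200,350,145,235))):
    c=r.camera(n);cv2.imwrite(f"pics/{n}3.png",cv2.resize(c["image"][w[2]:w[3],w[0]:w[1],::-1],None,fx=4,fy=4,interpolation=cv2.INTER_CUBIC))
E
```

```text
t 4.05 p [554.6   2.7 105.4] F [-1.3  0.5  4.1] w 15.2
[[ 0.991 -0.134 -0.   ]
 [-0.134 -0.991 -0.001]
 [-0.     0.001 -1.   ]] yaw -7.72
```

View pics/side3.png

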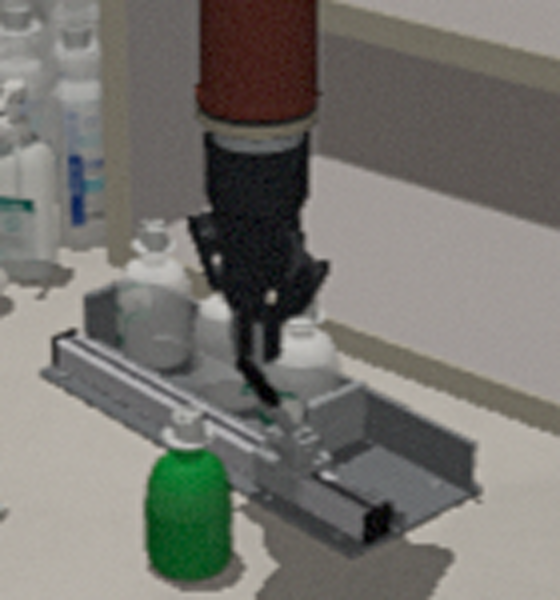

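View pics/top3.png

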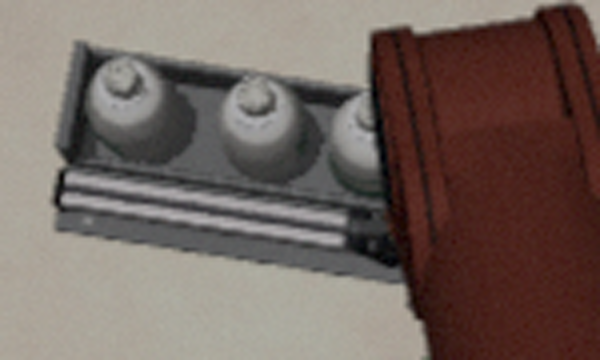

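The stop slides well. Its plate is now close to bottle c, and the bottles haven't moved. I'll continue slowly.

Call:
apply_moves([
  {"dx":0,"dy":-3,"dz":0,"wx":0,"wy":0,"wz":0},
  {"dx":0,"dy":-7,"dz":0,"wx":0,"wy":0,"wz":0},
  {"dx":0,"dy":-11,"dz":0,"wx":0,"wy":0,"wz":0},
  {"dx":0,"dy":-15,"dz":0,"wx":0,"wy":0,"wz":0},
  {"dx":0,"dy":-19,"dz":0,"wx":0,"wy":0,"wz":0},
  {"dx":0,"dy":-23,"dz":0,"wx":0,"wy":0,"wz":0},
  {"dx":0,"dy":-27,"dz":0,"wx":0,"wy":0,"wz":0},
  {"dx":0,"dy":-31,"dz":0,"wx":0,"wy":0,"wz":0},
  {"dx":0,"dy":-35,"dz":0,"wx":0,"wy":0,"wz":0},
  {"dx":0,"dy":-38,"dz":0,"wx":0,"wy":0,"wz":0},
  {"dx":0,"dy":-40,"dz":0,"wx":0,"wy":0,"wz":0},
  {"dx":0,"dy":-40,"dz":0,"wx":0,"wy":0,"wz":0},
])

```text
clock: 5.15
position: [559.8, 42.0, 105.3]
tcp_rot: [0.0, 0.998, -0.067, -0.0]
wrist_force: [-1.4, -1.0, 4.9]
width: 15.2
```

```bash
python3 go.py
python3 - <<'E'
from workcell import r
from h import *
for n,w in(("side",(230,370,120,270)),("top",(200,350,145,235))):
    c=r.camera(n);cv2.imwrite(f"pics/{n}4.png",cv2.resize(c["image"][w[2]:w[3],w[0]:w[1],::-1],None,fx=4,fy=4,interpolation=cv2.INTER_CUBIC))
E
```

```text
t 5.15 p [559.8  42.  105.3] F [-1.4 -1.   4.9] w 15.2
[[ 0.991 -0.135 -0.001]
 [-0.135 -0.991 -0.001]
 [-0.001  0.001 -1.   ]] yaw -7.74
```

View pics/side4.png

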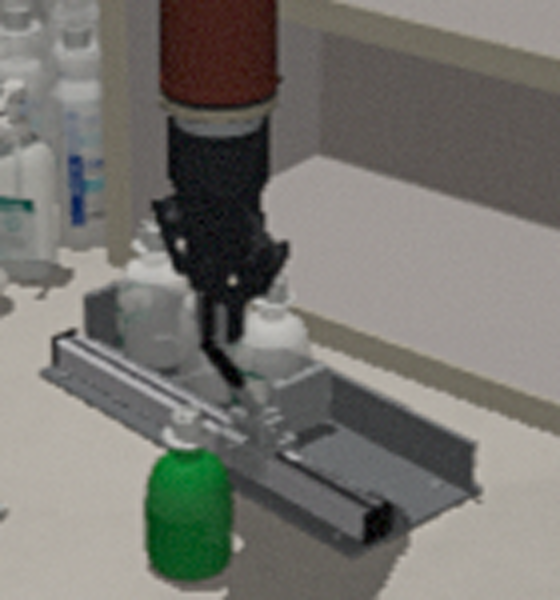

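View pics/top4.png

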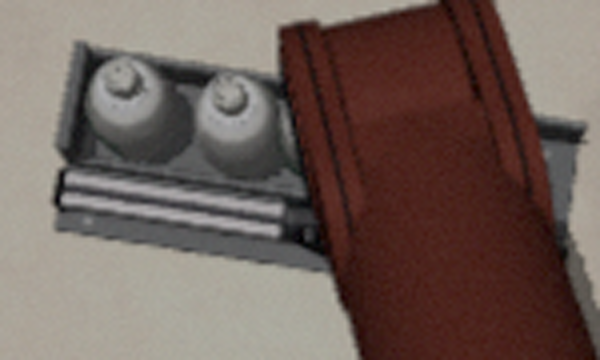

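Call:
apply_moves([
  {"dx":0,"dy":-2,"dz":0,"wx":0,"wy":0,"wz":0},
  {"dx":0,"dy":-4,"dz":0,"wx":0,"wy":0,"wz":0},
  {"dx":0,"dy":-6,"dz":0,"wx":0,"wy":0,"wz":0},
  {"dx":0,"dy":-8,"dz":0,"wx":0,"wy":0,"wz":0},
  {"dx":0,"dy":-9,"dz":0,"wx":0,"wy":0,"wz":0},
  {"dx":0,"dy":-9,"dz":0,"wx":0,"wy":0,"wz":0},
])

```text
clock: 5.75
position: [561.0, 50.7, 105.3]
tcp_rot: [0.0, 0.998, -0.068, -0.0]
wrist_force: [-2.6, -2.0, 4.9]
width: 15.3
```

Call:
apply_moves([
  {"dx":0,"dy":-1,"dz":0,"wx":0,"wy":0,"wz":0},
  {"dx":0,"dy":-2,"dz":0,"wx":0,"wy":0,"wz":0},
  {"dx":0,"dy":-3,"dz":0,"wx":0,"wy":0,"wz":0},
  {"dx":0,"dy":-3,"dz":0,"wx":0,"wy":0,"wz":0},
])

```text
clock: 6.08
position: [561.4, 53.4, 105.3]
tcp_rot: [0.0, 0.998, -0.068, -0.0]
wrist_force: [-1.4, -2.1, 4.8]
width: 15.0
```

```bash
python3 go.py
python3 - <<'E'
from workcell import r
from h import *
for n,w in(("side",(230,370,120,270)),("top",(200,350,145,235))):
    c=r.camera(n);cv2.imwrite(f"pics/{n}5.png",cv2.resize(c["image"][w[2]:w[3],w[0]:w[1],::-1],None,fx=4,fy=4,interpolation=cv2.INTER_CUBIC))
E
```

```text
t 6.0833 p [561.4  53.4 105.3] F [-1.4 -2.1  4.8] w 15.0
[[ 0.991 -0.135 -0.001]
 [-0.135 -0.991 -0.001]
 [-0.001  0.001 -1.   ]] yaw -7.78
```

View pics/top5.png

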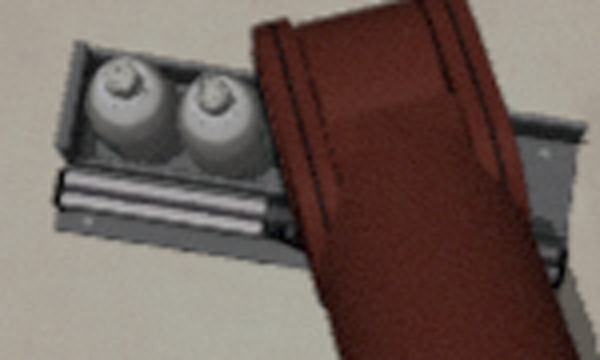

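Bottle b is about touching a, and a has not moved yet. I'll continue in small steps, watching the force.

Call:
apply_moves([
  {"dx":0,"dy":-1.5,"dz":0,"wx":0,"wy":0,"wz":0},
  {"dx":0,"dy":-3,"dz":0,"wx":0,"wy":0,"wz":0},
  {"dx":0,"dy":-4,"dz":0,"wx":0,"wy":0,"wz":0},
  {"dx":0,"dy":-4,"dz":0,"wx":0,"wy":0,"wz":0},
])

```text
clock: 6.52
position: [561.9, 57.0, 105.3]
tcp_rot: [0.001, 0.998, -0.068, -0.0]
wrist_force: [-2.4, -2.4, 4.8]
width: 15.0
```

Call:
apply_moves([
  {"dx":0,"dy":-1,"dz":0,"wx":0,"wy":0,"wz":0},
  {"dx":0,"dy":-2,"dz":0,"wx":0,"wy":0,"wz":0},
  {"dx":0,"dy":-2,"dz":0,"wx":0,"wy":0,"wz":0},
])

```text
clock: 6.77
position: [562.1, 58.7, 105.3]
tcp_rot: [0.001, 0.998, -0.068, -0.001]
wrist_force: [-1.5, -2.4, 5.1]
width: 15.1
```

Call:
apply_moves([
  {"dx":0,"dy":-1,"dz":0,"wx":0,"wy":0,"wz":0},
  {"dx":0,"dy":-2,"dz":0,"wx":0,"wy":0,"wz":0},
  {"dx":0,"dy":-2,"dz":0,"wx":0,"wy":0,"wz":0},
])

```text
clock: 7.02
position: [562.3, 60.3, 105.3]
tcp_rot: [0.001, 0.998, -0.068, -0.001]
wrist_force: [-2.3, -2.0, 4.9]
width: 15.3
```

```bash
python3 go.py
python3 - <<'E'
from workcell import r
from h import *
for n,w in(("side",(230,370,120,270)),("top",(200,350,145,235))):
    c=r.camera(n);cv2.imwrite(f"pics/{n}6.png",cv2.resize(c["image"][w[2]:w[3],w[0]:w[1],::-1],None,fx=4,fy=4,interpolation=cv2.INTER_CUBIC))
E
```

```text
t 7.0167 p [562.3  60.3 105.3] F [-2.3 -2.   4.9] w 15.3
[[ 0.991 -0.137 -0.001]
 [-0.137 -0.991 -0.002]
 [-0.001  0.002 -1.   ]] yaw -7.85
```

View pics/top6.png

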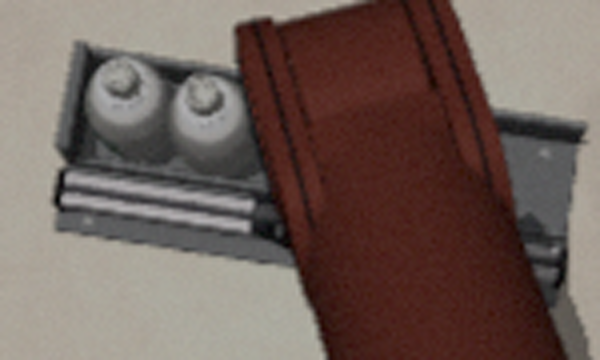

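View pics/side6.png

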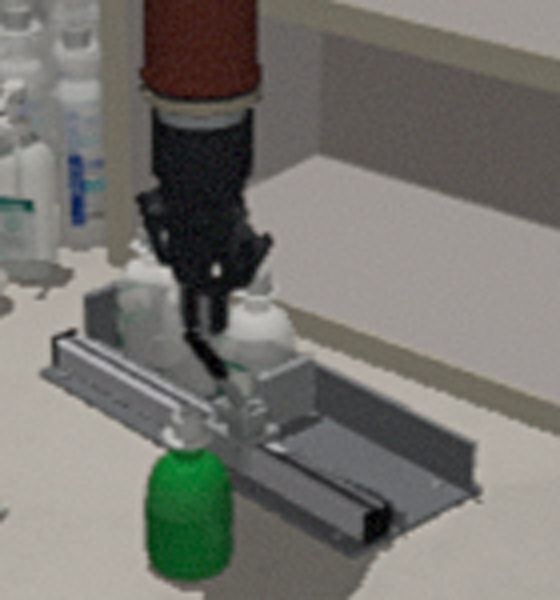

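Run:
```python
from workcell import r
from h import *
t=r.camera("top")["image"];s=r.camera("side")["image"]
cv2.imwrite("pics/t7.png",cv2.resize(t[148:210,210:285,::-1],None,fx=9,fy=9,interpolation=cv2.INTER_CUBIC))
cv2.imwrite("pics/s7.png",cv2.resize(s[170:240,240:320,::-1],None,fx=9,fy=8,interpolation=cv2.INTER_CUBIC))
```

```text
(no output)
```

View pics/t7.png

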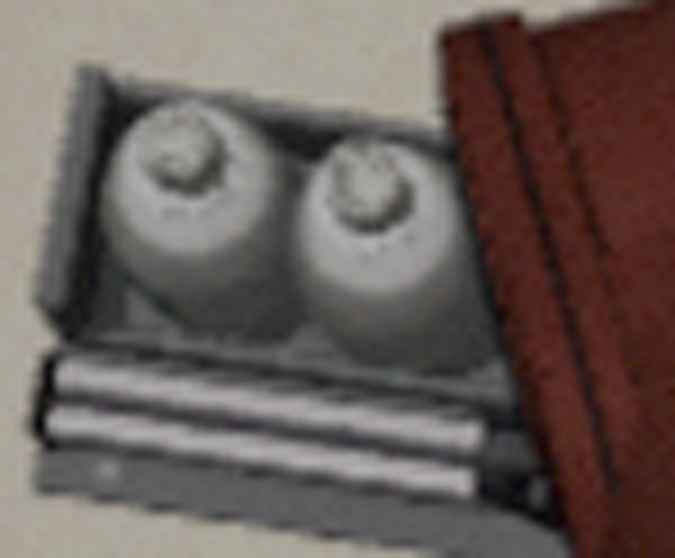

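View pics/s7.png

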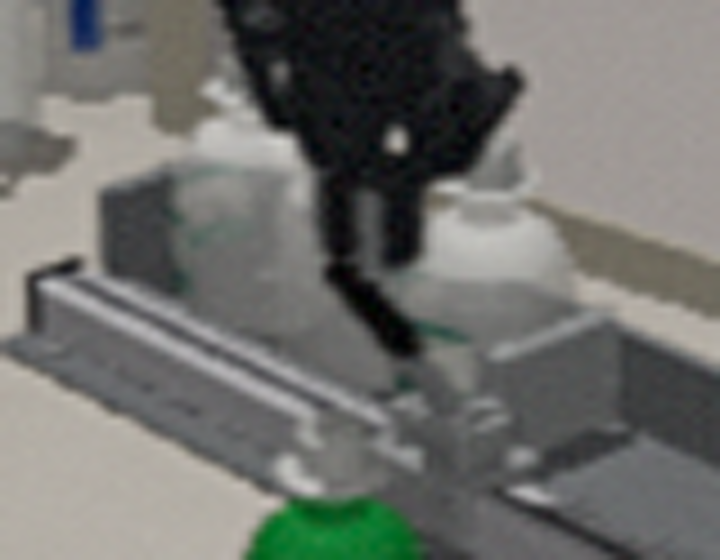

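Run:
```python
from workcell import r
from h import *
t=r.camera("top");s=r.camera("side")
yaw=np.radians(-7.7);ey=np.array([-np.sin(yaw),np.cos(yaw),0]);ex=np.array([ey[1],-ey[0],0])
P0=onz(s,(332.2,222.2),62);P1=onz(s,(308,209.7),62);print("plate top corner",P0,P1,(P1-P0)@ey,(P1-P0)@ex)
FR=onz(t,(339,221.6),6);FL=onz(t,(214,202.6),6)
org=lambda P:((P-(FR+FL)/2)@ex,(P-(FR+FL)/2)@ey)
print("plate corner y",org(P0),org(P1))
T=lambda x,y:((x+.5)/9-.5+210,(y+.5)/9-.5+148)
S=lambda x,y:((x+.5)/9-.5+240,(y+.5)/8-.5+170)
for h in(100,131):
  for n,p in(("a",(183,155)),("b",(371,188))):
    print(n,h,np.round(org(onz(t,T(*p),h)),1))
print("c cap side",org(onz(s,S(500,150),125)))
# end wall inner top edge from top view z=62
print("wall inner",org(onz(t,T(104,80),62)),org(onz(t,T(60,310),62)),'outer',org(onz(t,T(85,65),62)),org(onz(t,T(36,300),62)))
# triangulate caps initial
i=lambda x,y:((x+.5)/6-.5+230,(y+.5)/6-.5+165)
j=lambda x,y:((x+.5)/5-.5+205,(y+.5)/5-.5+145)
for n,a,b in(("a",(130,98),(230,78)),("b",(294,115),(347,133)),("c",(443,135),(455,185))):
    P,e=tri(t,j(*a),s,i(*b));print("init",n,P.round(1),np.round(org(P),1),e)
# side widths of body at mid height
```

```text
plate top corner [672.14313888 -56.69731971  62.        ] [687.65204462  49.7626613   62.        ] 107.57803173711567 1.1048982751029381
plate corner y (np.float64(115.36989373608903), np.float64(-135.8190010288806)) (np.float64(116.47479201119197), np.float64(-28.240969291764927))
a 100 [ 96.4 146. ]
b 100 [95.  86.1]
a 131 [ 87.8 140.6]
b 131 [86.4 82.3]
c cap side (np.float64(103.82920135103922), np.float64(19.68525209430913))
wall inner (np.float64(127.91928970274785), np.float64(182.5299044477)) (np.float64(50.06812457712357), np.float64(182.4170346942229)) outer (np.float64(131.95936010416798), np.float64(189.55660807819922)) (np.float64(52.1235738561102), np.float64(190.63970593730565))
init a [685.3 219.7 125.4] [ 91.4 139.9] 0.2030719528351676
init b [678.6 129.1 122.1] [96.9 49.2] 0.6488663556506605
init c [669.   47.  121.3] [ 98.4 -33.5] 0.12912641520694504
```

```bash
python3 - <<'E'
from workcell import r
from h import *
t0=cv2.cvtColor(cv2.imread("pics/top0.png"),cv2.COLOR_BGR2GRAY)
c=r.camera("top");t=cv2.cvtColor(c["image"],cv2.COLOR_RGB2GRAY)
U=6;a0=cv2.resize(t0[140:230,200:320],None,fx=U,fy=U,interpolation=cv2.INTER_CUBIC);a1=cv2.resize(t[140:230,200:320],None,fx=U,fy=U,interpolation=cv2.INTER_CUBIC)
for n,(x,y) in dict(a=(230.5,165.5),b=(263,169)).items():
    X,Y=int((x-200)*U),int((y-140)*U);h=7*U
    tp=a0[Y-h:Y+h,X-h:X+h];m=cv2.matchTemplate(a1,tp,cv2.TM_CCOEFF_NORMED);_,v,_,l=cv2.minMaxLoc(m)
    d=((l[0]-X+h)/U,(l[1]-Y+h)/U);print(n,v,"px shift",d, "mm",(onz(c,(x+d[0],y+d[1]),120)-onz(c,(x,y),120)).round(1))
E
python3 go.py
```

```text
a 0.9655964970588684 px shift (-0.5, -0.16666666666666666) mm [0.4 1.4 0. ]
b 0.9258584976196289 px shift (-33.333333333333336, -4.666666666666667) mm [11.4 92.6  0. ]
t 7.3667 p [562.3  60.2 105.3] F [-1.9 -2.   5. ] w 15.2
[[ 0.991 -0.137 -0.001]
 [-0.137 -0.991 -0.002]
 [-0.001  0.002 -1.   ]] yaw -7.85
```

Call:
apply_moves([
  {"dx":0,"dy":-1,"dz":0,"wx":0,"wy":0,"wz":0},
  {"dx":0,"dy":-2,"dz":0,"wx":0,"wy":0,"wz":0},
  {"dx":0,"dy":-2,"dz":0,"wx":0,"wy":0,"wz":0},
])

```text
clock: 7.62
position: [562.4, 61.5, 105.3]
tcp_rot: [0.001, 0.998, -0.069, -0.001]
wrist_force: [-2.9, -3.3, 4.8]
width: 14.8
```

Call:
apply_moves([
  {"dx":0,"dy":-1,"dz":0,"wx":0,"wy":0,"wz":0},
  {"dx":0,"dy":-2,"dz":0,"wx":0,"wy":0,"wz":0},
  {"dx":0,"dy":-3,"dz":0,"wx":0,"wy":0,"wz":0},
  {"dx":0,"dy":-3,"dz":0,"wx":0,"wy":0,"wz":0},
])

```text
clock: 7.95
position: [562.7, 63.5, 105.2]
tcp_rot: [0.002, 0.998, -0.069, -0.001]
wrist_force: [-2.5, -3.3, 6.0]
width: 15.0
```

```bash
cat > m.py <<'E'
from workcell import r
from h import *
t0=cv2.cvtColor(cv2.imread("pics/top0.png"),cv2.COLOR_BGR2GRAY)
c=r.camera("top");t=cv2.cvtColor(c["image"],cv2.COLOR_RGB2GRAY)
U=6;f=lambda z:cv2.resize(z[140:230,200:320],None,fx=U,fy=U,interpolation=cv2.INTER_CUBIC)
a0,a1=f(t0),f(t)
for n,(x,y),(lo,hi) in (("a",(230.5,165.5),(210,241)),("b",(263,169),(241,275))):
    X,Y=int((x-200)*U),int((y-140)*U);h=5*U
    tp=a0[Y-h:Y+h,X-h:X+h];o=(lo-200)*U-h
    o=max(o,0);m=cv2.matchTemplate(a1[:,o:(hi-200)*U+h],tp,cv2.TM_CCOEFF_NORMED);_,v,_,l=cv2.minMaxLoc(m)
    d=((l[0]+o-X+h)/U,(l[1]-Y+h)/U);print(n,round(v,3),"px",(x+d[0],y+d[1]),"pos",onz(c,(x+d[0],y+d[1]),122).round(1),"mm",(onz(c,(x+d[0],y+d[1]),122)-onz(c,(x,y),122)).round(1))
E
python3 m.py;python3 go.py
```

```text
a 0.935 px (228.83333333333334, 165.0) pos [683.8 225.  122. ] mm [1.3 4.7 0. ]
b 0.942 px (249.16666666666666, 169.0) pos [673.6 168.4 122. ] mm [-0.8 38.1  0. ]
t 8.0 p [562.7  63.5 105.2] F [-2.4 -4.1  6.6] w 15.6
[[ 0.99  -0.138 -0.002]
 [-0.138 -0.99  -0.004]
 [-0.002  0.004 -1.   ]] yaw -7.94
```

Call:
apply_moves([
  {"dx":0,"dy":-1,"dz":0,"wx":0,"wy":0,"wz":0},
  {"dx":0,"dy":-2,"dz":0,"wx":0,"wy":0,"wz":0},
  {"dx":0,"dy":-3,"dz":0,"wx":0,"wy":0,"wz":0},
  {"dx":0,"dy":-3,"dz":0,"wx":0,"wy":0,"wz":0},
])

```text
clock: 8.33
position: [562.8, 65.1, 105.2]
tcp_rot: [0.003, 0.998, -0.07, -0.001]
wrist_force: [-2.4, -5.3, 5.8]
width: 14.9
```

```bash
python3 m.py;python3 go.py;python3 - <<'E'
from workcell import r
from h import *
s=r.camera("side")["image"]
cv2.imwrite("pics/s8.png",cv2.resize(s[150:250,235:335,::-1],None,fx=6,fy=6,interpolation=cv2.INTER_CUBIC))
E
```

```text
a 0.906 px (228.16666666666666, 165.0) pos [683.8 226.9 122. ] mm [1.3 6.5 0. ]
b 0.92 px (248.66666666666666, 168.83333333333334) pos [674.  169.8 122. ] mm [-0.4 39.5  0. ]
t 8.3833 p [562.9  65.1 105.2] F [-3.7 -4.8  6.3] w 15.2
[[ 0.99  -0.139 -0.003]
 [-0.139 -0.99  -0.005]
 [-0.002  0.006 -1.   ]] yaw -8.0
```

View pics/s8.png

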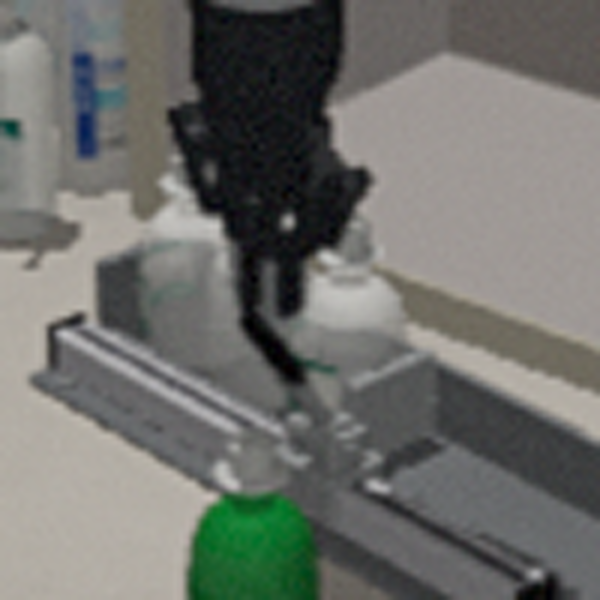

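Call:
apply_moves([
  {"dx":0,"dy":-1,"dz":0,"wx":0,"wy":0,"wz":0},
  {"dx":0,"dy":-2,"dz":0,"wx":0,"wy":0,"wz":0},
  {"dx":0,"dy":-3,"dz":0,"wx":0,"wy":0,"wz":0},
  {"dx":0,"dy":-3,"dz":0,"wx":0,"wy":0,"wz":0},
])

```text
clock: 8.77
position: [563.1, 66.7, 105.2]
tcp_rot: [0.004, 0.998, -0.07, -0.002]
wrist_force: [-2.7, -5.1, 6.7]
width: 14.7
```

Call:
apply_moves([
  {"dx":0,"dy":-1,"dz":0,"wx":0,"wy":0,"wz":0},
  {"dx":0,"dy":-2,"dz":0,"wx":0,"wy":0,"wz":0},
  {"dx":0,"dy":-2,"dz":0,"wx":0,"wy":0,"wz":0},
])

```text
clock: 9.02
position: [563.0, 67.0, 105.1]
tcp_rot: [0.005, 0.997, -0.071, -0.002]
wrist_force: [-3.7, -5.8, 7.3]
width: 15.1
```

```bash
python3 m.py;python3 go.py
```

```text
a 0.95 px (227.5, 164.83333333333334) pos [684.2 228.7 122. ] mm [1.7 8.4 0. ]
b 0.912 px (248.16666666666666, 168.66666666666666) pos [674.5 171.2 122. ] mm [ 0.1 40.9  0. ]
t 9.0667 p [563.   67.  105.1] F [-4.  -6.1  7.2] w 15.3
[[ 0.99  -0.141 -0.005]
 [-0.142 -0.99  -0.009]
 [-0.003  0.009 -1.   ]] yaw -8.14
```

Call:
apply_moves([
  {"dx":0,"dy":-2,"dz":0,"wx":0,"wy":0,"wz":0},
  {"dx":0,"dy":-4,"dz":0,"wx":0,"wy":0,"wz":0},
  {"dx":0,"dy":-5,"dz":0,"wx":0,"wy":0,"wz":0},
  {"dx":0,"dy":-5,"dz":0,"wx":0,"wy":0,"wz":0},
])

```text
clock: 9.4
position: [563.0, 67.8, 105.0]
tcp_rot: [0.007, 0.997, -0.072, -0.003]
wrist_force: [-5.0, -12.4, 9.7]
width: 15.1
```

```bash
python3 m.py;python3 go.py;python3 - <<'E'
from workcell import r
from h import *
s=r.camera("side")["image"]
cv2.imwrite("pics/s9.png",cv2.resize(s[150:250,235:335,::-1],None,fx=6,fy=6,interpolation=cv2.INTER_CUBIC))
t=r.camera("top")["image"]
cv2.imwrite("pics/t9.png",cv2.resize(t[148:210,210:285,::-1],None,fx=9,fy=9,interpolation=cv2.INTER_CUBIC))
E
```

```text
a 0.927 px (227.5, 164.83333333333334) pos [684.2 228.7 122. ] mm [1.7 8.4 0. ]
b 0.913 px (248.16666666666666, 168.83333333333334) pos [674.  171.2 122. ] mm [-0.4 40.9  0. ]
t 9.45 p [563.   67.8 105. ] F [ -5.9 -11.9  10. ] w 15.2
[[ 0.989 -0.144 -0.007]
 [-0.144 -0.989 -0.013]
 [-0.005  0.014 -1.   ]] yaw -8.31
```

View pics/s9.png

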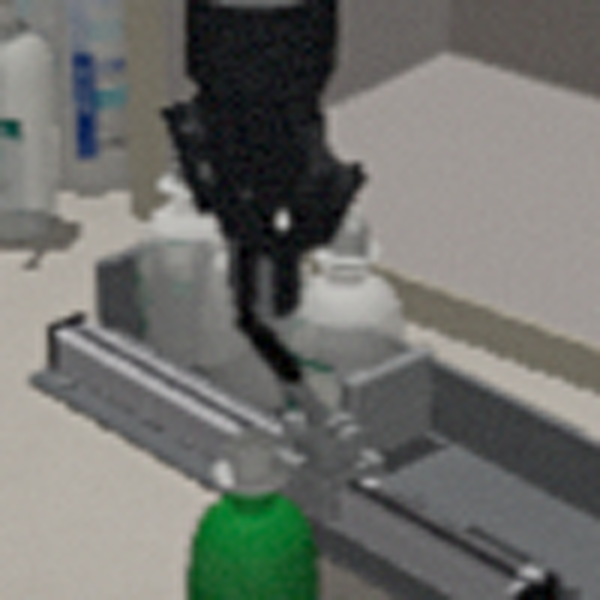

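View pics/t9.png

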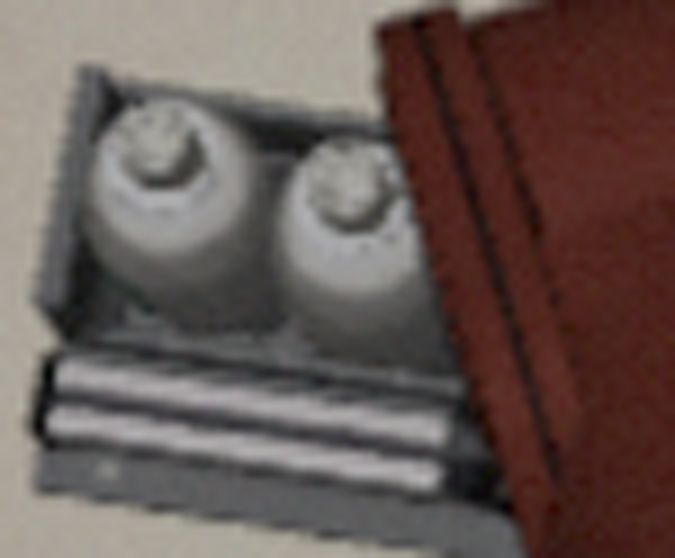

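The force jumped from 6 N to 12 N while the bottles stopped moving, so the row is tight. I'll keep the pinch with a light push and swing the lever down its arc until the cam bites.

Call:
apply_moves([
  {"dx":-3,"dy":-2,"dz":1.5,"wx":0,"wy":0,"wz":0},
  {"dx":-6.5,"dy":-2,"dz":4,"wx":0,"wy":0,"wz":0},
  {"dx":-10,"dy":-2,"dz":6.5,"wx":0,"wy":0,"wz":0},
  {"dx":-13,"dy":-2,"dz":9,"wx":0,"wy":0,"wz":0},
  {"dx":-16,"dy":-2,"dz":11.5,"wx":0,"wy":0,"wz":0},
  {"dx":-19,"dy":-2,"dz":14,"wx":0,"wy":0,"wz":0},
  {"dx":-19,"dy":-2,"dz":14,"wx":0,"wy":0,"wz":0},
])

```text
clock: 10.13
position: [542.4, 70.1, 90.2]
tcp_rot: [0.008, 0.997, -0.073, -0.005]
wrist_force: [-8.8, -6.7, 6.6]
width: 15.0
```

```bash
python3 m.py;python3 go.py;python3 - <<'E'
from workcell import r
from h import *
s=r.camera("side")["image"]
cv2.imwrite("pics/s10.png",cv2.resize(s[150:250,235:335,::-1],None,fx=6,fy=6,interpolation=cv2.INTER_CUBIC))
E
```

```text
a 0.928 px (227.5, 164.83333333333334) pos [684.2 228.7 122. ] mm [1.7 8.4 0. ]
b 0.649 px (247.33333333333334, 168.83333333333334) pos [674.  173.5 122. ] mm [-0.4 43.2  0. ]
t 10.1833 p [542.4  70.1  90.3] F [-7.8 -7.2  6.8] w 15.1
[[ 0.989 -0.146 -0.011]
 [-0.146 -0.989 -0.016]
 [-0.008  0.018 -1.   ]] yaw -8.39
```

View pics/s10.png

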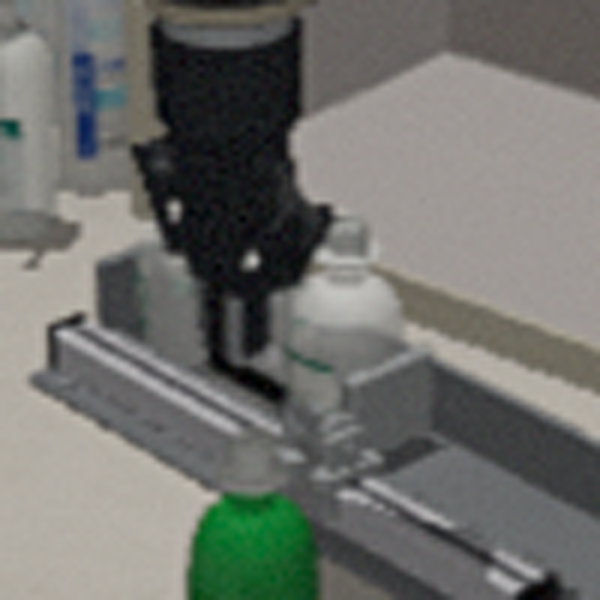

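The lever is now partly down (pad near (250,380)) and the row is unchanged. I'll continue along the arc.

Call:
apply_moves([
  {"dx":-2.5,"dy":-1.5,"dz":3,"wx":0,"wy":0,"wz":0},
  {"dx":-5,"dy":-1.5,"dz":6,"wx":0,"wy":0,"wz":0},
  {"dx":-7.5,"dy":-1.5,"dz":9,"wx":0,"wy":0,"wz":0},
  {"dx":-9.5,"dy":-1.5,"dz":12,"wx":0,"wy":0,"wz":0},
  {"dx":-11.5,"dy":-1.5,"dz":15,"wx":0,"wy":0,"wz":0},
  {"dx":-13,"dy":-1.5,"dz":18,"wx":0,"wy":0,"wz":0},
  {"dx":-13,"dy":-1.5,"dz":19,"wx":0,"wy":0,"wz":0},
])

```text
clock: 10.82
position: [527.9, 71.9, 70.5]
tcp_rot: [0.009, 0.997, -0.074, -0.006]
wrist_force: [-8.0, -3.5, 7.6]
width: 15.0
```

```bash
python3 m.py;python3 go.py;python3 - <<'E'
from workcell import r
from h import *
s=r.camera("side")["image"]
cv2.imwrite("pics/s11.png",cv2.resize(s[150:250,235:335,::-1],None,fx=6,fy=6,interpolation=cv2.INTER_CUBIC))
E
```

```text
a 0.929 px (227.33333333333334, 164.83333333333334) pos [684.2 229.2 122. ] mm [1.7 8.8 0. ]
b 0.814 px (248.16666666666666, 168.83333333333334) pos [674.  171.2 122. ] mm [-0.4 40.9  0. ]
t 10.8667 p [527.7  72.   70.5] F [-6.4 -7.1  5.1] w 15.5
[[ 0.989 -0.146 -0.015]
 [-0.147 -0.989 -0.018]
 [-0.012  0.02  -1.   ]] yaw -8.44
```

View pics/s11.png

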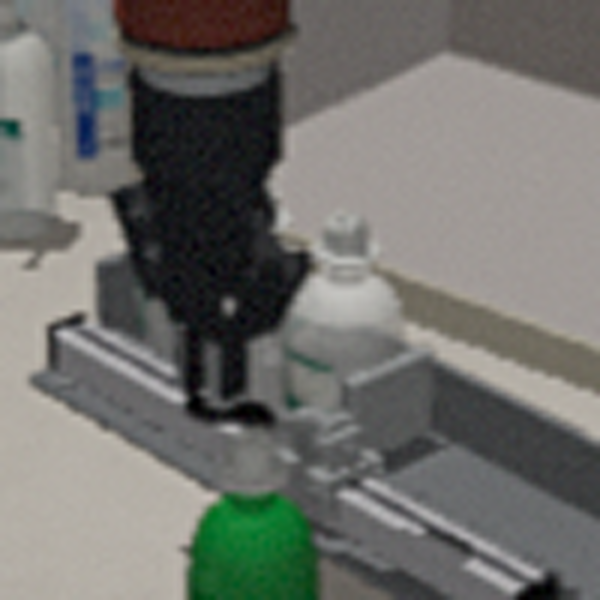

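The lever is about two thirds down and the cam is biting. I'll release and rise, then press it home with closed fingers, tilting the tool so its body stays clear of the green bottle.

Call:
apply_moves([
  {"dx":0,"dy":0,"dz":0,"wx":0,"wy":0,"wz":0},
  {"dx":0,"dy":0,"dz":0,"wx":0,"wy":0,"wz":0},
  {"dx":0,"dy":0,"dz":0,"wx":0,"wy":0,"wz":0},
  {"dx":0,"dy":0,"dz":0,"wx":0,"wy":0,"wz":0},
  {"dx":0,"dy":0,"dz":-15,"wx":0,"wy":0,"wz":0},
  {"dx":0,"dy":0,"dz":-35,"wx":0,"wy":0,"wz":0},
  {"dx":0,"dy":0,"dz":-55,"wx":0,"wy":0,"wz":0},
  {"dx":0,"dy":0,"dz":-55,"wx":0,"wy":0,"wz":0},
], fingers=40)

```text
clock: 11.58
position: [530.7, 73.3, 129.2]
tcp_rot: [0.009, 0.997, -0.073, -0.004]
wrist_force: [0.8, -0.4, -0.2]
width: 34.0
```

Call:
apply_moves([
  {"dx":0,"dy":0,"dz":0,"wx":-0.07,"wy":0,"wz":0},
  {"dx":0,"dy":0,"dz":0,"wx":-0.14,"wy":0,"wz":0},
  {"dx":0,"dy":0,"dz":0,"wx":-0.2,"wy":0,"wz":0},
  {"dx":0,"dy":0,"dz":0,"wx":-0.2,"wy":0,"wz":0},
  {"dx":0,"dy":0,"dz":0,"wx":-0.2,"wy":0,"wz":0},
], fingers=0)

```text
clock: 12.0
position: [530.5, 74.8, 128.5]
tcp_rot: [0.108, 0.992, -0.071, -0.012]
wrist_force: [0.7, -0.1, -0.1]
width: -0.0
```

```bash
python3 m.py;python3 go.py 522 72.5 92; python3 go.py 519 73 57|tail -1;python3 - <<'E'
from workcell import r
from h import *
s=r.camera("side")["image"]
cv2.imwrite("pics/s12.png",cv2.resize(s[150:250,235:335,::-1],None,fx=6,fy=6,interpolation=cv2.INTER_CUBIC))
E
```

```text
a 0.604 px (233.16666666666666, 146.5) pos [737.6 215.4 122. ] mm [55.1 -4.9  0. ]
b 0.698 px (271.3333333333333, 168.5) pos [676.3 107.4 122. ] mm [  1.9 -22.9   0. ]
t 12.05 p [530.6  73.5 128.7] F [ 0.   0.5 -0.6] w -0.3
[[ 0.989 -0.141 -0.039]
 [-0.146 -0.966 -0.212]
 [-0.008  0.215 -0.976]] yaw -8.38
tool delta [-8.1 -5.7 36.4]
tool delta [-10.9 -13.3  70.6]
```

View pics/s12.png

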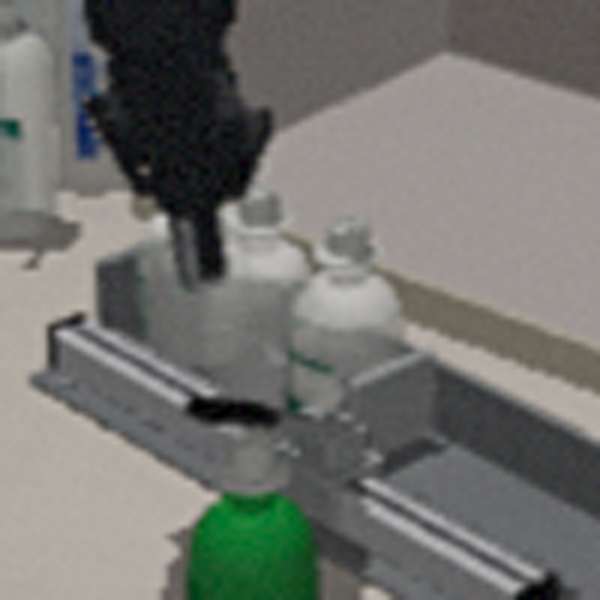

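Bottles b and c stand upright and touching. The lever stays partway down at (235,410). Now I'll press it home.

Call:
apply_moves([
  {"dx":-3,"dy":-2,"dz":12,"wx":0,"wy":0,"wz":0},
  {"dx":-6,"dy":-4,"dz":25,"wx":0,"wy":0,"wz":0},
  {"dx":-8,"dy":-6,"dz":35,"wx":0,"wy":0,"wz":0},
  {"dx":-9,"dy":-7,"dz":42,"wx":0,"wy":0,"wz":0},
  {"dx":-10,"dy":-9,"dz":49,"wx":0,"wy":0,"wz":0},
  {"dx":-10.5,"dy":-10.5,"dz":56,"wx":0,"wy":0,"wz":0},
  {"dx":-11,"dy":-12,"dz":62,"wx":0,"wy":0,"wz":0},
  {"dx":-11,"dy":-13,"dz":67,"wx":0,"wy":0,"wz":0},
  {"dx":-11,"dy":-13,"dz":69,"wx":0,"wy":0,"wz":0},
])

```text
clock: 12.85
position: [518.9, 72.4, 58.2]
tcp_rot: [0.108, 0.991, -0.073, -0.012]
wrist_force: [0.0, -0.2, -0.7]
width: -0.3
```

```bash
python3 go.py 519 73 55;python3 - <<'E'
from workcell import r
from h import *
s=r.camera("side")["image"]
cv2.imwrite("pics/s13.png",cv2.resize(s[150:250,235:335,::-1],None,fx=6,fy=6,interpolation=cv2.INTER_CUBIC))
E
```

```text
t 12.85 p [518.9  72.4  58.2] F [ 0.  -0.2 -0.7] w -0.3
[[ 0.989 -0.142 -0.039]
 [-0.147 -0.966 -0.212]
 [-0.007  0.216 -0.976]] yaw -8.44
tool delta [-0.  -1.3  3. ]
```

View pics/s13.png

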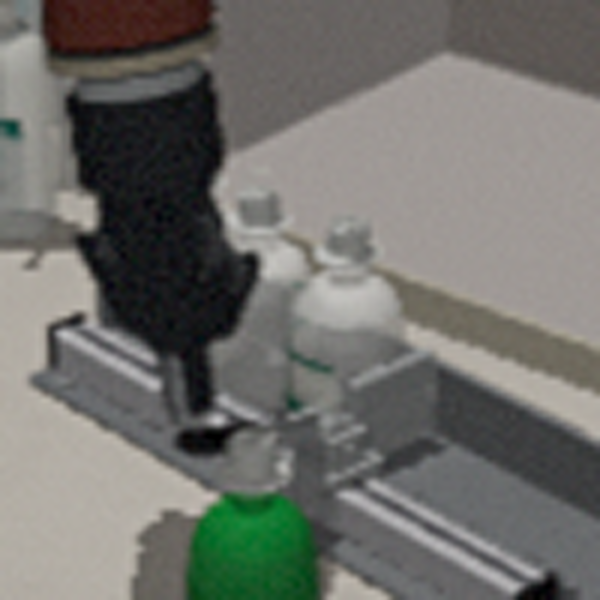

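Call:
apply_moves([
  {"dx":0,"dy":0,"dz":-20,"wx":0,"wy":0,"wz":0},
  {"dx":0,"dy":0,"dz":-45,"wx":0,"wy":0,"wz":0},
  {"dx":0,"dy":0,"dz":-60,"wx":0,"wy":0,"wz":0},
  {"dx":0,"dy":0,"dz":-60,"wx":0,"wy":0,"wz":0},
])

```text
clock: 13.23
position: [523.4, 86.3, 120.0]
tcp_rot: [0.107, 0.992, -0.073, -0.009]
wrist_force: [0.2, 0.7, -0.1]
width: 0.0
```

```bash
python3 go.py;python3 - <<'E'
from workcell import r
from h import *
s=r.camera("side")["image"]
cv2.imwrite("pics/s14.png",cv2.resize(s[150:250,235:335,::-1],None,fx=6,fy=6,interpolation=cv2.INTER_CUBIC))
t=r.camera("top")["image"]
cv2.imwrite("pics/t14.png",cv2.resize(t[148:223,210:285,::-1],None,fx=7,fy=7,interpolation=cv2.INTER_CUBIC))
E
```

```text
t 13.2333 p [523.4  86.3 120. ] F [ 0.2  0.7 -0.1] w 0.0
[[ 0.989 -0.142 -0.033]
 [-0.146 -0.967 -0.211]
 [-0.002  0.213 -0.977]] yaw -8.41
```

View pics/s14.png

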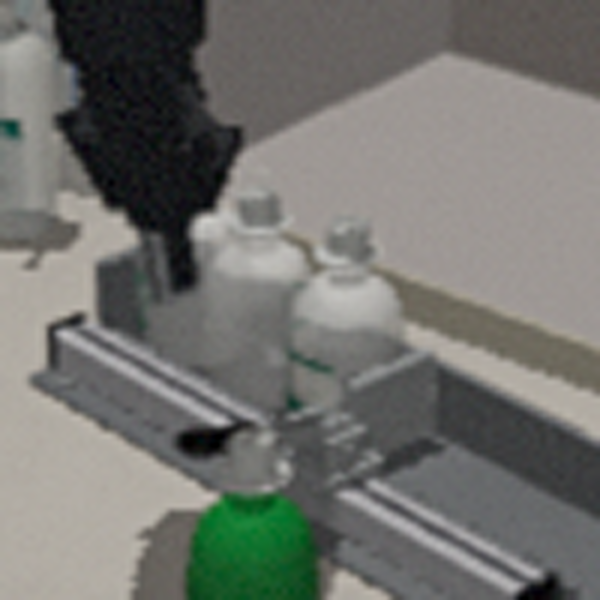

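View pics/t14.png

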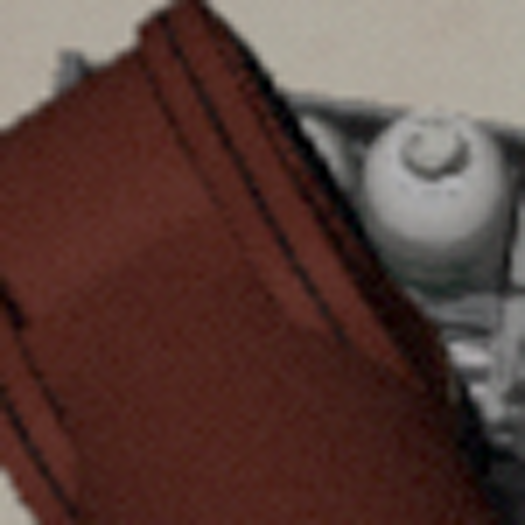

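Run:
```python
from workcell import r
from h import *
s=r.camera("side");t=r.camera("top")
yaw=np.radians(-7.7);ey=np.array([-np.sin(yaw),np.cos(yaw),0]);ex=np.array([ey[1],-ey[0],0])
pin=np.array([598.4,62.5,50.])
for ph in(.65,.8,.9,1.):
    th=1-ph;L=-ex*np.cos(th)+[0,0,np.sin(th)];N=ex*np.sin(th)+[0,0,np.cos(th)]
    P=[pin+44*L+6*N,pin+72*L+6*N,pin+100*L+6*N,pin+100*L+12*N,pin+100*L]
    print(ph,((proj(s,P)-[235,150]+.5)*6-.5).round(0).tolist())
h=s["image"][205:235,255:285].max(2);k,l,st,ce=cv2.connectedComponentsWithStats((h<45).astype(np.uint8))
for i in range(1,k):
    if st[i,4]>8:print(st[i],((ce[i]+[255,205]-[235,150]+.5)*6-.5))
cv2.imwrite("pics/s15.png",cv2.resize(s["image"][205:240,255:300,::-1],None,fx=16,fy=16,interpolation=cv2.INTER_NEAREST))
```

```text
0.65 [[257.0, 426.0], [217.0, 426.0], [177.0, 427.0], [180.0, 416.0], [174.0, 438.0]]
0.8 [[253.0, 438.0], [212.0, 446.0], [170.0, 455.0], [171.0, 444.0], [168.0, 466.0]]
0.9 [[251.0, 446.0], [210.0, 460.0], [167.0, 474.0], [168.0, 463.0], [166.0, 484.0]]
1.0 [[250.0, 454.0], [208.0, 472.0], [166.0, 491.0], [165.0, 481.0], [166.0, 502.0]]
[10 15 11  6 31] [205.53225806 440.88709677]
```

View pics/s15.png

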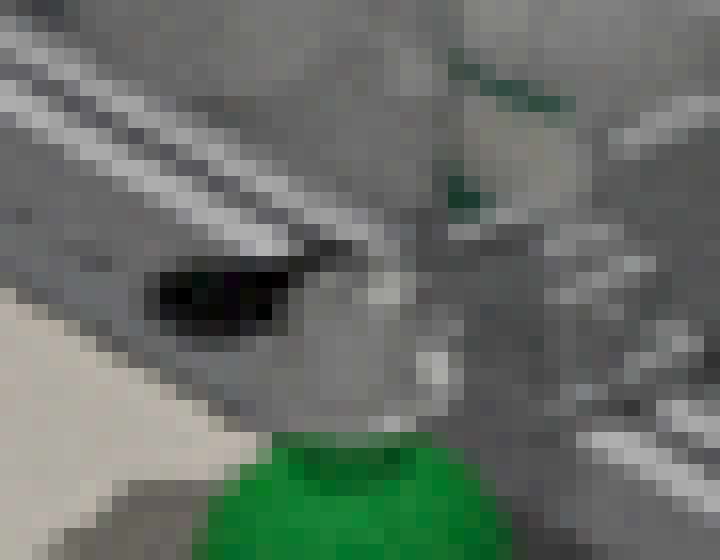

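Run:
```python
from workcell import r
from h import *
s=r.camera("side");t=r.camera("top")
f=lambda P:((proj(s,P)-[235,150]+.5)*6-.5).round(0).tolist()
print("tip at press",f([518.9,72.4,58.2]),"now",f([523.4,86.3,120]),"s12",f([530.6,73.5,128.7]))
print("rack base corner FR",f([552.5,-92.3,6]), "decoy top",f([487,5,128]))
```

```text
tip at press [[197.0, 475.0]] now [[180.0, 355.0]] s12 [[209.0, 342.0]]
rack base corner FR [[496.0, 652.0]] decoy top [[255.0, 420.0]]
```

Run:
```python
from workcell import r
from h import *
s=r.camera("side");t=r.camera("top")
g=lambda P:((proj(s,P)-[230,120]+.5)*4-.5).round(0).tolist()
print("s1 tips",g([[546.6,-54.5+18,171.4],[546.6,-54.5-18,171.4]]))
print("s2",g([546.3,-58.5,105.3]))
a=s["image"][165:215,245:285,::-1];cv2.imwrite("pics/f16.png",cv2.resize(a,None,fx=12,fy=12,interpolation=cv2.INTER_CUBIC))
print((proj(s,[[523.4,86.3,120],[523.4,86.3,140],[527,100,200]])-[245,165])*12)
```

```text
s1 tips [[289.0, 334.0], [329.0, 349.0]]
s2 [[311.0, 425.0]]
[[235.72559372 524.58363585]
 [234.13308216 453.19529919]
 [197.79528345 213.0549684 ]]
```

View pics/f16.png

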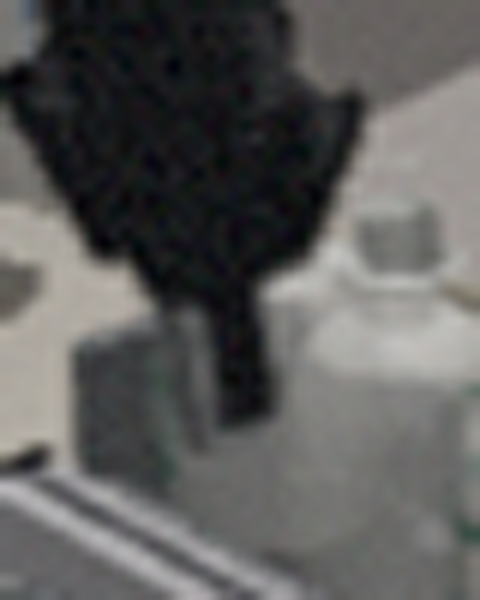

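The visible finger end sits about 22 mm higher than the reported TCP. The press therefore stopped with the lever only about 0.8 down, so I have to go roughly 20 mm lower. I'll do it in stages and watch the force.

```bash
python3 go.py 519 69 62; python3 go.py 518 68 38|tail -1
```

```text
t 13.6333 p [520.8  84.5 115.9] F [ 0.6 -0.3 -0.6] w -0.0
[[ 0.989 -0.142 -0.04 ]
 [-0.147 -0.966 -0.213]
 [-0.009  0.216 -0.976]] yaw -8.47
tool delta [ 1.   3.6 56. ]
tool delta [ 0.3 -0.5 79.6]
```

Call:
apply_moves([
  {"dx":0.5,"dy":2,"dz":20,"wx":0,"wy":0,"wz":0},
  {"dx":1,"dy":4,"dz":45,"wx":0,"wy":0,"wz":0},
  {"dx":1,"dy":4,"dz":55,"wx":0,"wy":0,"wz":0},
  {"dx":1,"dy":3,"dz":60,"wx":0,"wy":0,"wz":0},
  {"dx":1,"dy":2,"dz":65,"wx":0,"wy":0,"wz":0},
  {"dx":0.5,"dy":1.5,"dz":69,"wx":0,"wy":0,"wz":0},
  {"dx":0.5,"dy":1,"dz":73,"wx":0,"wy":0,"wz":0},
  {"dx":0.5,"dy":0.5,"dz":75,"wx":0,"wy":0,"wz":0},
  {"dx":0.5,"dy":0.5,"dz":75,"wx":0,"wy":0,"wz":0},
])

```text
clock: 14.38
position: [518.4, 68.6, 42.8]
tcp_rot: [0.108, 0.991, -0.073, -0.012]
wrist_force: [1.0, -0.4, 0.5]
width: 0.2
```

```bash
python3 go.py 518 68 36;python3 - <<'E'
from workcell import r
from h import *
s=r.camera("side")["image"]
cv2.imwrite("pics/s17.png",cv2.resize(s[150:250,235:335,::-1],None,fx=6,fy=6,interpolation=cv2.INTER_CUBIC))
E
```

```text
t 14.3833 p [518.4  68.6  42.8] F [ 1.  -0.4  0.5] w 0.2
[[ 0.989 -0.141 -0.04 ]
 [-0.147 -0.966 -0.212]
 [-0.008  0.216 -0.976]] yaw -8.44
tool delta [-0.2 -0.8  6.8]
```

View pics/s17.png

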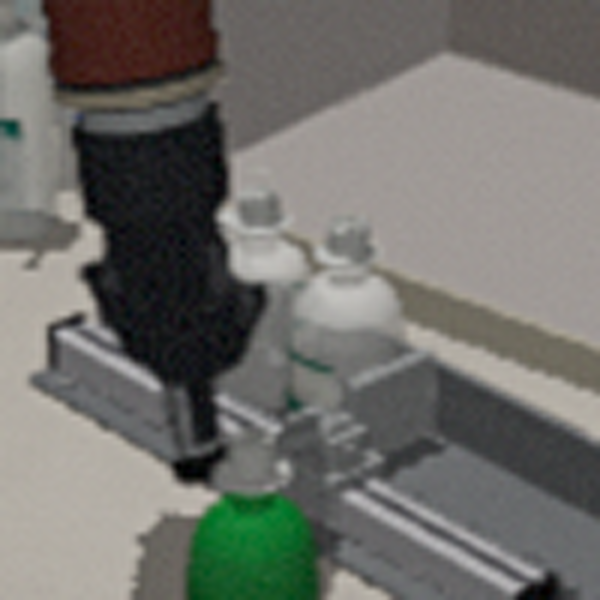

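Call:
apply_moves([
  {"dx":0,"dy":-0.5,"dz":3,"wx":0,"wy":0,"wz":0},
  {"dx":0,"dy":-1,"dz":5,"wx":0,"wy":0,"wz":0},
  {"dx":0,"dy":-1,"dz":7,"wx":0,"wy":0,"wz":0},
  {"dx":0,"dy":-1,"dz":7,"wx":0,"wy":0,"wz":0},
])

```text
clock: 14.77
position: [518.2, 67.9, 35.6]
tcp_rot: [0.108, 0.991, -0.073, -0.012]
wrist_force: [-0.9, -1.0, -0.2]
width: 0.2
```

```bash
python3 - <<'E'
from workcell import r
from h import *
s=r.camera("side")["image"]
cv2.imwrite("pics/s18.png",cv2.resize(s[195:245,250:310,::-1],None,fx=12,fy=12,interpolation=cv2.INTER_CUBIC))
E
python3 go.py
```

```text
t 14.8167 p [518.3  67.8  35.6] F [ 0.   1.2 -0. ] w 0.0
[[ 0.989 -0.142 -0.04 ]
 [-0.147 -0.966 -0.213]
 [-0.008  0.216 -0.976]] yaw -8.44
```

View pics/s18.png

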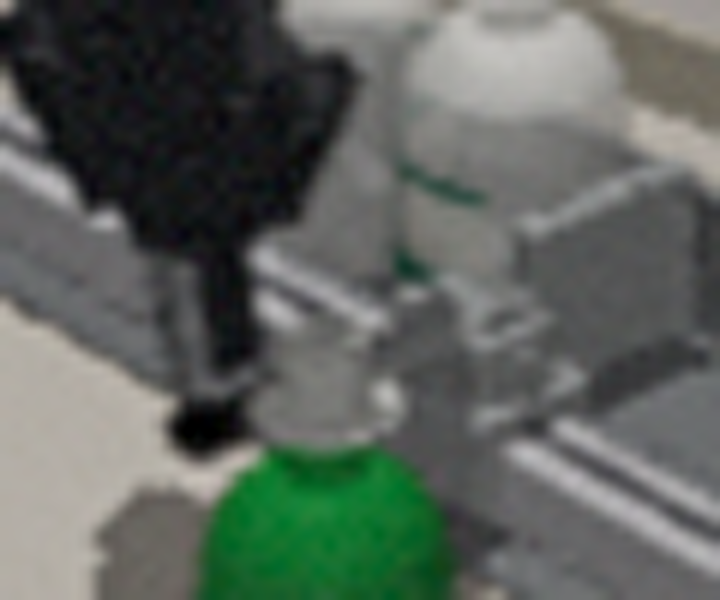

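Call:
apply_moves([
  {"dx":0,"dy":-0.5,"dz":2,"wx":0,"wy":0,"wz":0},
  {"dx":0,"dy":-0.7,"dz":4,"wx":0,"wy":0,"wz":0},
  {"dx":0,"dy":-1,"dz":5,"wx":0,"wy":0,"wz":0},
])

```text
clock: 15.07
position: [518.5, 68.1, 33.0]
tcp_rot: [0.109, 0.991, -0.073, -0.012]
wrist_force: [-14.0, 1.3, 36.6]
width: -0.1
```

```bash
python3 - <<'E'
from workcell import r
from h import *
s=r.camera("side")["image"]
cv2.imwrite("pics/s19.png",cv2.resize(s[195:245,250:310,::-1],None,fx=12,fy=12,interpolation=cv2.INTER_CUBIC))
E
python3 go.py
```

```text
t 15.1167 p [518.5  68.1  33.1] F [-12.5   0.1  31.6] w 0.2
[[ 0.989 -0.142 -0.039]
 [-0.147 -0.966 -0.214]
 [-0.007  0.217 -0.976]] yaw -8.45
```

View pics/s19.png

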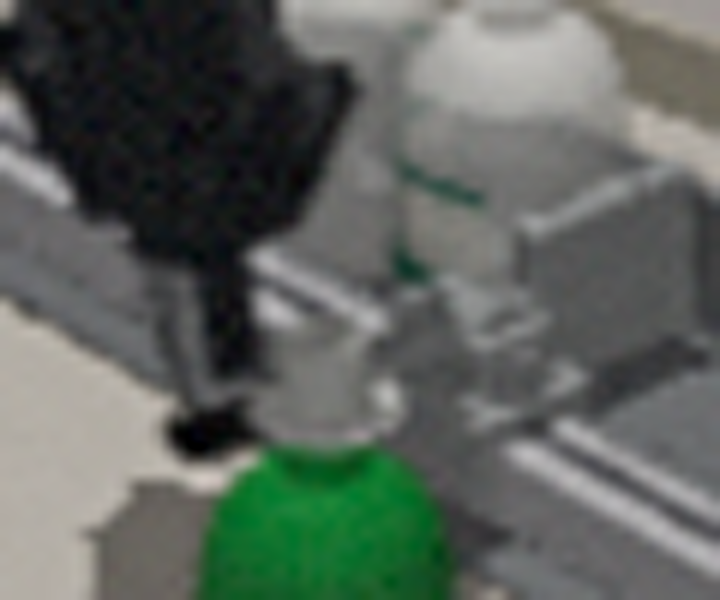

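There is hard contact now (about 36 N, up from zero), so the lever is against its lower end stop. I'll back off straight away, clear everything and check.

Call:
apply_moves([
  {"dx":0,"dy":0,"dz":-10,"wx":0,"wy":0,"wz":0},
  {"dx":0,"dy":0,"dz":-35,"wx":0,"wy":0,"wz":0},
  {"dx":0,"dy":0,"dz":-70,"wx":0,"wy":0,"wz":0},
  {"dx":0,"dy":0,"dz":-105,"wx":0,"wy":0,"wz":0},
  {"dx":0,"dy":0,"dz":-140,"wx":0,"wy":0,"wz":0},
  {"dx":0,"dy":0,"dz":-170,"wx":0,"wy":0,"wz":0},
  {"dx":0,"dy":0,"dz":-180,"wx":0,"wy":0,"wz":0},
])

```text
clock: 15.7
position: [527.3, 108.3, 213.5]
tcp_rot: [0.107, 0.992, -0.073, -0.009]
wrist_force: [0.6, 0.8, 0.2]
width: -0.0
```

```bash
python3 go.py 350 330 260
```

```text
t 15.7 p [527.3 108.3 213.5] F [0.6 0.8 0.2] w -0.0
[[ 0.989 -0.142 -0.033]
 [-0.146 -0.966 -0.212]
 [-0.002  0.214 -0.977]] yaw -8.39
tool delta [-207.8 -179.   -86.6]
```

```bash
python3 go.py 400 -320 250
```

```text
t 15.7 p [527.3 108.3 213.5] F [0.6 0.8 0.2] w -0.0
[[ 0.989 -0.142 -0.033]
 [-0.146 -0.966 -0.212]
 [-0.002  0.214 -0.977]] yaw -8.39
tool delta [-63.6 439.9  59.1]
```

Call:
apply_moves([
  {"dx":-2,"dy":15,"dz":-5,"wx":0,"wy":0,"wz":0},
  {"dx":-6,"dy":45,"dz":0,"wx":0,"wy":0,"wz":0},
  {"dx":-12,"dy":82,"dz":5,"wx":0,"wy":0,"wz":0},
  {"dx":-17,"dy":120,"dz":10,"wx":0,"wy":0,"wz":0},
  {"dx":-23,"dy":158,"dz":15,"wx":0,"wy":0,"wz":0},
  {"dx":-28,"dy":196,"dz":20,"wx":0,"wy":0,"wz":0},
  {"dx":-34,"dy":234,"dz":26,"wx":0,"wy":0,"wz":0},
  {"dx":-39,"dy":272,"dz":32,"wx":0,"wy":0,"wz":0},
  {"dx":-45,"dy":310,"dz":38,"wx":0,"wy":0,"wz":0},
  {"dx":-50,"dy":348,"dz":44,"wx":0,"wy":0,"wz":0},
  {"dx":-57,"dy":386,"dz":50,"wx":0,"wy":0,"wz":0},
  {"dx":-62,"dy":420,"dz":55,"wx":0,"wy":0,"wz":0},
])

```text
clock: 16.7
position: [402.8, -302.7, 249.6]
tcp_rot: [0.108, 0.991, -0.073, -0.009]
wrist_force: [0.5, -0.4, 0.3]
width: -0.5
```

```bash
python3 m.py; python3 go.py
python3 - <<'E'
from workcell import r
from h import *
s=r.camera("side")["image"]
cv2.imwrite("pics/s20.png",cv2.resize(s[150:250,235:335,::-1],None,fx=6,fy=6,interpolation=cv2.INTER_CUBIC))
t=r.camera("top")["image"];cv2.imwrite("pics/tf20.png",t[:,:,::-1])
cv2.imwrite("pics/t20.png",cv2.resize(t[145:235,205:355,::-1],None,fx=5,fy=5,interpolation=cv2.INTER_CUBIC))
E
```

```text
a 0.941 px (227.5, 164.83333333333334) pos [684.2 228.7 122. ] mm [1.7 8.4 0. ]
b 0.921 px (248.16666666666666, 168.66666666666666) pos [674.5 171.2 122. ] mm [ 0.1 40.9  0. ]
t 16.75 p [ 399.8 -309.4  250.2] F [-3.9 -6.8  0.3] w 0.0
[[ 0.988 -0.151 -0.035]
 [-0.155 -0.964 -0.214]
 [-0.002  0.217 -0.976]] yaw -8.9
```

View pics/s20.png

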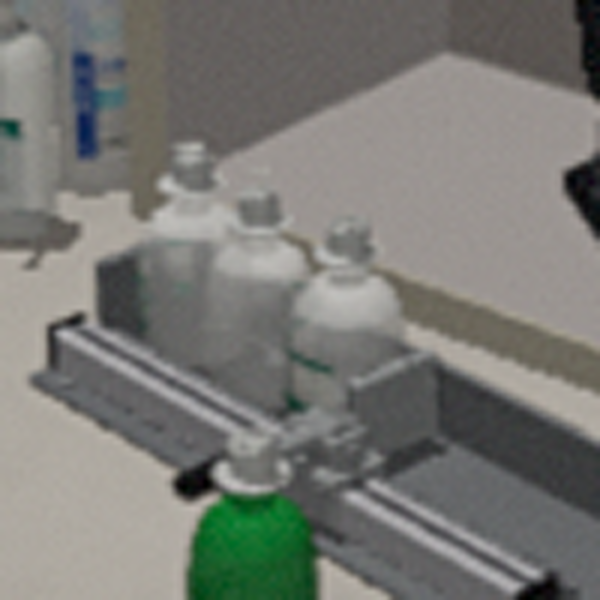

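View pics/t20.png

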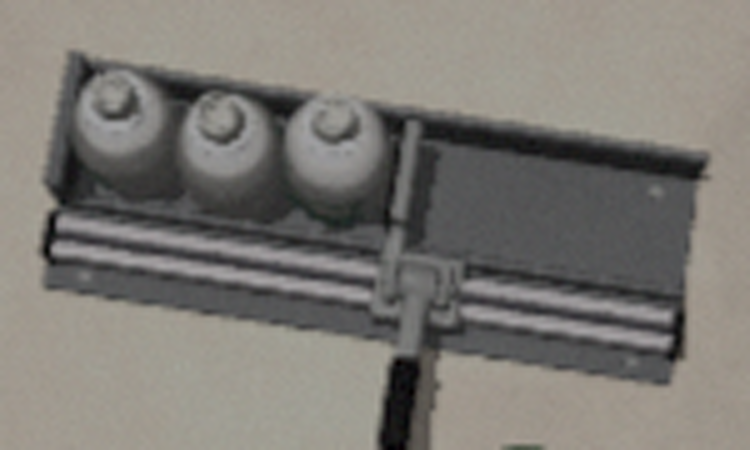

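View pics/tf20.png

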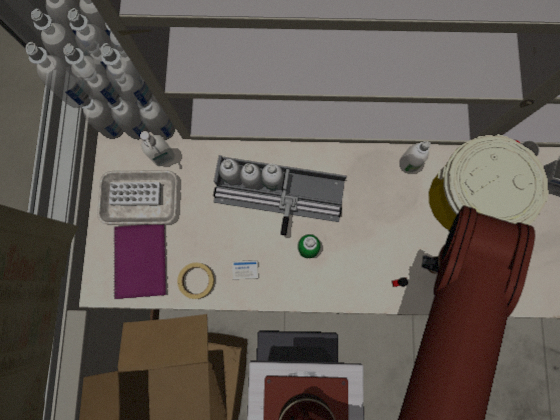

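Run:
```python
from workcell import r
from h import *
t=r.camera("top");s=r.camera("side")
print(r.observe()["wrist_force"].round(1))
w=(275,300,210,240);im=t["image"][w[2]:w[3],w[0]:w[1]].max(2);m=(im<50).astype(np.uint8)
k,l,st,ce=cv2.connectedComponentsWithStats(m);i=1+np.argmax(st[1:,4]);c=ce[i]+[w[0],w[2]];print("top",st[i],c)
ys,xs=np.where(l==i);pts=np.c_[xs+w[0],ys+w[2]].astype(float)
rc=cv2.minAreaRect(pts.astype(np.float32));print(rc)
P=onz(t,c,58);print(P)
a=s["image"][215:240,255:285,::-1];cv2.imwrite("pics/s21.png",cv2.resize(a,None,fx=20,fy=20,interpolation=cv2.INTER_NEAREST))
cv2.imwrite("pics/t21.png",cv2.resize(t["image"][190:245,270:325,::-1],None,fx=10,fy=10,interpolation=cv2.INTER_CUBIC))
top=onz(t,(pts[pts[:,1]==pts[:,1].min()].mean(0)-[0,.5]),62);bot=onz(t,pts[pts[:,1]==pts[:,1].max()].mean(0)+[0,.5],62);print("pad ends",top,bot,np.linalg.norm(top-bot))
yaw=np.radians(-7.7);ey=np.array([-np.sin(yaw),np.cos(yaw),0]);ex=np.array([ey[1],-ey[0],0])
B=onz(t,(319.6,207.2),30)
for n,p in(("near",top),("far",bot)):print(n,"from rail axis",(p-B)@ex)
# side tip -> height: ray from side to vertical plane through lever (y const)
for uv in((265,228.5),(265.5,231.5)):
    o,v=ray(s,uv);k=((P-o)@ey)/(v@ey);q=o+k*v;print("side tip",q,(q-B)@ex)
```

```text
[-0.1  0.2  0.3]
top [ 6  7  8 18 98] [284.51020408 225.39795918]
((284.4739685058594, 225.41908264160156), (5.3220014572143555, 17.714662551879883), 8.746162414550781)
[528.45527465  67.74401353  58.        ]
pad ends [553.46106451  64.05647338  62.        ] [501.88508355  70.04323097  62.        ] 51.92227921720261
near from rail axis -48.12274409422631
far from rail axis -100.0358175533888
side tip [506.38090688  70.72858515  65.19487178] -95.67236015597291
side tip [508.0434981   70.50379399  54.09528179] -93.99464127509192
```

View pics/s21.png

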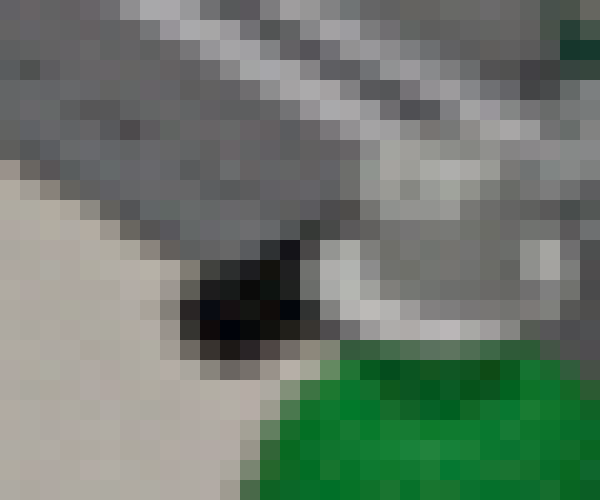

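View pics/t21.png

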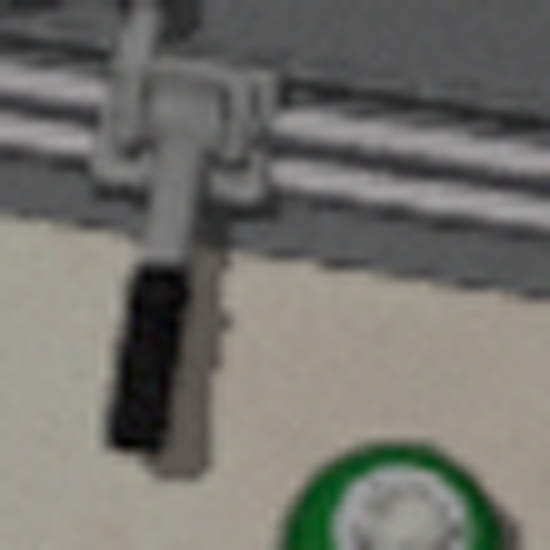

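```bash
python3 -c "
from workcell import r
print(r.sign_off())"
```

```text
the job is handed in; nothing more can be done
None
```

I slid the stop about 129 mm towards the end wall by pinching its lever. I then swung the lever down and pressed it home with closed fingers, and handed the job in at about 17 s.

**Row:** The push force jumped from about 6 to 12 N while bottles a and b stopped moving, so the row was tight. In the last pictures all three bottles stand upright together between the stop and the end wall. Bottles a and b are where they were during that push, and by eye bottle c and the stop are too.

**Lever:** It met a hard stop at about 36 N on the pad, far above the roughly 8 N the cam needs. In the pictures the pad is about level, with its tip centre near 60 mm (±4) against 56 mm expected.

**Surroundings:** The green bottle and the other things looked unmoved, though the arm partly hid the iodine bottle in the last overview. The arm was clear of everything, with wrist force near zero.

**Checks that disagreed:**
- **Finger height:** The finger ends showed about 22 mm higher in the pictures than the reported TCP. The first press therefore left the lever only about 0.8 of the way down, and I pressed again.
- **Bottle spacing:** The caps of a and b measured about 58 mm apart instead of 64 mm. I relied on the force and the bottles no longer moving.
- **Start position:** I put the stop's start at about 9 mm. With the distance dragged that gives a travel near 0.138, more than the expected 0.12. A rough check of the stop plate in the pictures showed about 11 mm less movement than the arm reported, and I did not resolve this.

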